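# Tighten a sight-glass retaining ring with a pin spanner

### The job

Take the two-pin spanner from its wooden stand, engage both pins in the two holes of the brass ring sunk in the sight-glass housing, and screw the ring clockwise until it is fully home and snug on its gasket. Feel for the stop: press and turn gently, do not overtighten it (the gasket crushes) and do not touch the ring with anything but the spanner. Then put the spanner back into its stand as it was and let go; leave the other things on the bench where they are.

Things in the scene. Friction and masses are not known exactly. Their poses are not given: they have to be found in the camera images.
- spanner: Two-pin face spanner, 0.25 kg, standing in the stand. Origin: midway between its two pin tips; x through both pins, z up (same after a half turn). Steel pins 6 mm wide, last 3 mm tapered to 3.4 mm, at x = -22 and +22 mm, z = 0 to 16 mm. Cross bar 62 (x) x 16 (y) mm, z = 16 to 26 mm. It sits a little loose in the stand.
- spanner_grip (a point): Where to grip the spanner: middle of its upright flat handle with dark wooden sides, 40 (x) x 14 (y) mm, from 26 to 80 mm above the pin tips. This point is 55 mm above the pin tips (origin), on the spanner's axis; axes as the spanner's: close the fingers along y, pointing down.
- stand: Wooden block on a thin board, fixed to the bench: block 82 (x) x 44 (y) x 26 mm high; board 94 x 56 x 6 mm. Origin: centre of its underside; z up. Two round holes in the top, 11 mm wide, 20 mm deep, at x = -22 and +22 mm. With the spanner put away its bar lies on the block and its origin is 10 mm above the stand's origin.
- ring: Brass retaining ring, 64 mm outside, 28 mm inside, sunk in the housing's round bore (66 mm). Origin: centre of its upper face; z up, x through its two holes (same after a half turn): round, sharp-edged, 8 mm wide, 7 mm deep, at x = -22 and +22 mm. Threaded: clockwise from above screws it down, 6 mm a turn. It starts 0.6 to 1.3 rad short of home, where its face is 38.0 mm above the worktop.
- ring_face (a point): Centre of the ring's upper face again, same axes. Feel: the ring turns against 0.08 N m of friction; a light press (5 N) does not turn it. Home, it meets a gasket and the torque climbs by about 4 N m per rad: 0.25 to 0.4 N m is snug, above about 0.6 N m the gasket is crushed. It stays where left but for a slight spring-back. Over 60 N between spanner and ring marks it.
- rim_centre (a point): Point on the ring's axis 6 mm above its face, level with the housing's rim once the ring is home; axes as the ring's. The housing is a round steel sight-glass body fixed to the bench: 112 mm wide at the foot, 102 mm at the top, rim 44 mm above the worktop, six screw heads on the rim (42 mm from the axis, 4 mm high). Nothing on it shows where the ring stops: it must be felt.
- cork_a: Bystander, to be left where it lies: wine cork standing on end, 24 mm wide, 42 mm tall. Origin: centre of its underside.
- small_wrench: Bystander, to be left where it lies: small open-ended spanner lying flat, 128 x 21 x 4 mm (not the tool for this job). Origin: centre of its underside.
- nail_tin: Bystander, to be left where it lies: open tin of nails, 74 mm wide, 61 mm tall. Origin: centre of its underside.
- whetstone: Bystander, to be left where it lies: grey whetstone, 152 x 48 x 24 mm. Origin: centre of its underside.
- pliers: Bystander, to be left where it lies: pliers lying flat, 165 x 49 x 12 mm. Origin: centre of its underside.
- screwdriver: Bystander, to be left where it lies: wooden-handled screwdriver lying flat, 256 x 33 x 33 mm. Origin: centre of its underside.
- folding_rule: Bystander, to be left where it lies: folding rule lying flat, 211 x 19 x 17 mm. Origin: centre of its underside.

How it is judged:
By the outcome, as a careful person would: the job done as asked, in the order asked, and still so for the second after the job is handed in, with the robot touching nothing.
It also fails if it takes over 72 s, if anything falls off the work surface, if the arm or the gripper's body presses on something with over 40 N, if the wrist force passes 120 N, or if a joint passes its speed limit or range.

### The arm

A 6-joint arm with a two-finger parallel gripper is mounted at the origin on a cart in front of the work surface, level with it; the furniture and walls round the work are solid. World frame = base frame: x ahead of the robot, y to its left, z up, the work surface at z = 0. Lengths are in mm, angles in degrees, forces in N, time in s.
With the tool pointing down it reaches from about 300 to 825 mm from the base axis. Payload 5.4 kg.
Tool frame: the origin (TCP) lies midway between the tips of the shut fingers; the grasp point (between the pads) lies 19 mm behind it; y points along the fingers, z is the direction in which the jaws open and shut, and the axes are right-handed (so a half turn about y gives the same grasp; the last joint's range is limited). The gripper opens to 92 mm and grips with 3 to 60 N. Pads are 20 mm wide; open, the fingers measure 128 mm over their backs; the gripper's body (75 mm by 189 mm) begins 69 mm behind the grasp point.
Start: joints at [-82.913, 9.076, 91.501, -0, 79.423, -12.038], TCP at [188.366, -543.253, 190.801] pointing down, gripper open.
Joint ranges: [-166.64, 166.64], [-54.1, 131.32], [10.49, 154.53], [-73.88, 253.88], [9.74, 151.15], [-171.62, 171.62]. Speed limits (degrees/s): [147.25, 147.25, 180, 180, 180, 180].

### API

Orientations are given as a 3x3 rotation matrix whose columns are the frame's x, y, z axes.
In Python, from workcell import state, eyes, manip gives the robot as it stands.
- The arm moves only by the tool step_arm, never from a script. Its argument "steps" is a list of rows, each an object with "xyz": the shift along the tool's x, y, z in mm, a list of three; "dr": the turn, a rotation vector about the tool's x, y, z in degrees, a list of three. In form: [{"xyz": [tx, ty, tz], "dr": [wx, wy, wz]}, ...]. A call has 1 to 20 rows; each row shifts and turns the commanded pose from where the row before left it, along the tool's axes as they then stand; what a row does not reach is not made up. A row lasts 1/10 s, in which the tool goes at most 50 mm and 8.59 degrees, less where a joint would pass 70% of its speed; a pose out of reach is approached as far as the arm can. A call is refused whole if a number of a shift passes 50 or a number of a turn 8.59, either way. A call with a gripper value outside its range is refused whole. "hand" is the finger opening in mm, from 0 to 91.9, set as the call begins (left out, the last holds). The fingers move at their own pace and stop on an object; the grip force is fixed at half the most. Time passes only in rows, so rows that do not move let the fingers close. It gives the time, the measured TCP pose, the force and the opening at its end, in the units of the state.
- state(): the state, without advancing time (a new reading comes with each control period).
- eyes.get_image(name): name is "side" or "top" or "wrist"; returns a dict with "pixels" (400x640x3 uint8, red, green, blue), "intrinsics" (3x3 intrinsics, pixels), "dist_coeffs" ([k1, k2, p1, p2, k3] as OpenCV has them; the pictures are not rectified), "pose" (4x4, takes a point from camera to world coordinates); the wrist camera has in their place "hand_eye" (4x4, takes a point from camera to tool coordinates, whose origin is the TCP and whose axes are the tool frame's). Camera axes: x right, y down, z forward; pixel columns grow to the right and rows downward; lengths in mm; the calibration is good to about 2 mm. A picture is of the moment at which its call begins: read the wrist's pose just before it. There is no depth.
- manip.finish_job(): hands the job in, once; it reports no verdict.
The state is a dict: "time": time; "qpos": joint angles; "joint_vel": joint speeds; "effort": joint torques, N m; "ee_pos": TCP position; "ee_rot": TCP orientation; "wrist_force": force on the tool from outside, world axes, zero at the start; "moment": the same for the moment, N m; "width": opening from 0.0 (shut) to 1.0 (fully open).
Only numpy, scipy, OpenCV 4.12 (cv2) and the standard library are available. Lean on these libraries where they do the work, as an engineer would, in place of code of your own. Each camera call takes 0.05 s, during which the arm holds its last target.

## Working session

There is one attempt and no reset: what is moved stays moved. The work goes in short steps, Python scripts to look and compute and a tool call to move; the robot and the scene stay as the last step left them, time stands still between calls to the robot, and variables do not carry over. Pictures are saved under pics/ and viewed, and the job is handed in when it is done.

Besides the shell and the picture viewer there is one more tool, called after ">>>" by a JSON object that holds its "fn" and its "kwargs". step_arm: Moves the arm, as the interface text tells. Its arguments: {"type":"object","properties":{"steps":{"type":"array","items":{"type":"object","properties":{"xyz":{"type":"array","items":{"type":"number"}},"dr":{"type":"array","items":{"type":"number"}}}}},"hand":{"type":"number"}},"required":["steps"]}

```bash
mkdir -p pics; ls; python3 - <<'E'
from workcell import state, eyes
import cv2,numpy as np
s=state(); print(s)
for n in ("side","top","wrist"):
    im=eyes.get_image(n); cv2.imwrite(f"pics/{n}0.png",im["pixels"][:,:,::-1])
    print(n,im["intrinsics"].round(1).tolist(),np.round(im["dist_coeffs"],4),np.round(im.get("pose",im.get("hand_eye")),3).tolist())
E
```

```text
pics
{'time': 0.0, 'qpos': array([-8.29143483e+01,  9.11257089e+00,  9.15695952e+01, -3.20855953e-04,
        7.94246892e+01, -1.20357163e+01]), 'joint_vel': array([-0.05739635, -0.09055404, -0.001417  ,  0.08670764,  0.04916013,
        0.03792525]), 'effort': array([ 6.19931179e-04, -3.85569334e+01, -3.22104764e+01,  7.00771320e-02,
        3.79452703e-02, -1.56284773e-04]), 'ee_pos': array([ 188.26781407, -542.60461935,  189.84229222]), 'ee_rot': array([[-9.44826520e-01, -2.35513092e-04,  3.27571048e-01],
       [-3.27570908e-01,  1.85005334e-03, -9.44824787e-01],
       [-3.83505304e-04, -9.99998261e-01, -1.82512670e-03]]), 'wrist_force': array([ 0.17368594, -0.01143266,  0.01806221]), 'moment': array([-0.03891569, -0.0010907 ,  0.01957426]), 'width': 0.9986327814580244}
side [[498.4, 0.0, 321.2], [0.0, 498.4, 200.6], [0.0, 0.0, 1.0]] [0.0281 0.     0.     0.     0.    ] [[0.384, -0.469, 0.795, -357.468], [-0.923, -0.19, 0.333, -415.861], [-0.005, -0.863, -0.506, 602.412], [0.0, 0.0, 0.0, 1.0]]
top [[471.6, 0.0, 315.3], [0.0, 471.6, 195.4], [0.0, 0.0, 1.0]] [-0.1023  0.      0.      0.      0.    ] [[0.004, -0.995, 0.105, 387.035], [-1.0, -0.005, -0.002, -66.96], [0.002, -0.105, -0.995, 1128.592], [0.0, 0.0, 0.0, 1.0]]
wrist [[349.5, 0.0, 318.6], [0.0, 349.5, 196.6], [0.0, 0.0, 1.0]] [-0.0323  0.      0.      0.      0.    ] [[0.0, 0.971, 0.241, -67.592], [0.001, -0.241, 0.971, -193.904], [1.0, -0.0, -0.001, 0.599], [0.0, 0.0, 0.0, 1.0]]
```

View pics/side0.png

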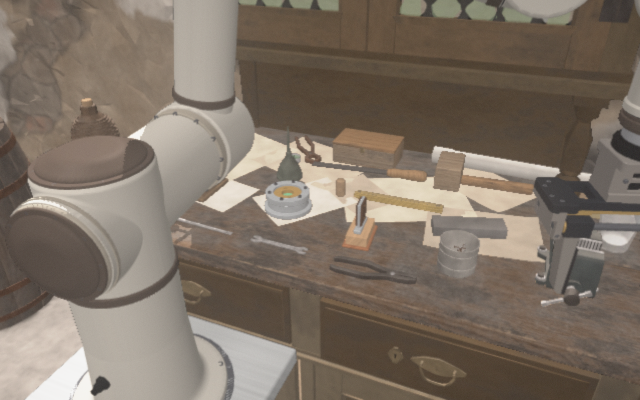

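View pics/top0.png

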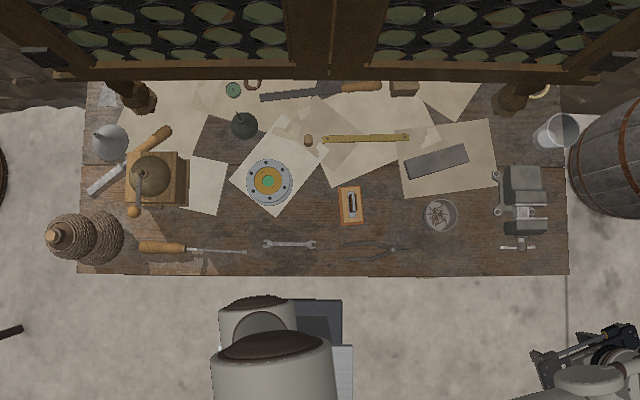

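View pics/wrist0.png

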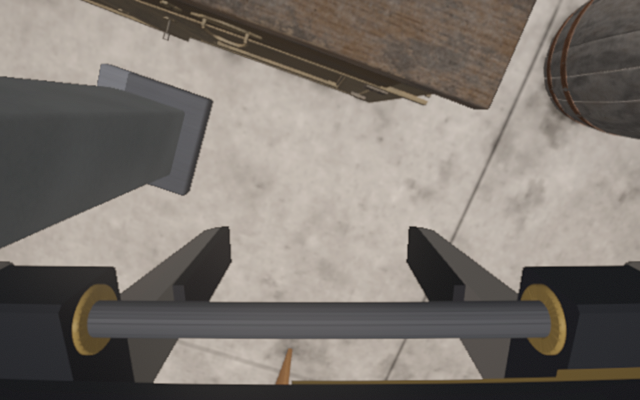

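```bash
cat > h.py <<'E'
import numpy as np, cv2, json, pickle
from workcell import state, eyes
def shot(n,tag):
    s=state(); im=eyes.get_image(n); 
    if n=="wrist":
        T=np.eye(4);T[:3,:3]=s["ee_rot"];T[:3,3]=s["ee_pos"]; P=T@np.array(im["hand_eye"])
    else: P=np.array(im["pose"])
    d=dict(K=np.array(im["intrinsics"]),D=np.array(im["dist_coeffs"]),P=P,pix=im["pixels"])
    pickle.dump(d,open(f"pics/{tag}.pkl","wb")); cv2.imwrite(f"pics/{tag}.png",im["pixels"][:,:,::-1]); return d
def load(t): return pickle.load(open(f"pics/{t}.pkl","rb"))
def ray(d,uv):
    p=cv2.undistortPoints(np.array([[uv]],float),d["K"],d["D"])[0,0]
    v=d["P"][:3,:3]@[p[0],p[1],1]; return d["P"][:3,3],v/np.linalg.norm(v)
def atz(d,uv,z):
    o,v=ray(d,uv); return o+v*(z-o[2])/v[2]
def tri(*obs):
    A=np.zeros((3,3));b=np.zeros(3);L=[]
    for d,uv in obs:
        o,v=ray(d,uv);M=np.eye(3)-np.outer(v,v);A+=M;b+=M@o;L.append((M,o))
    x=np.linalg.solve(A,b); return x,[np.linalg.norm(M@(x-o)) for M,o in L]
def proj(d,X):
    Pi=np.linalg.inv(d["P"]); 
    return cv2.projectPoints(np.atleast_2d(X).astype(float),cv2.Rodrigues(Pi[:3,:3])[0],Pi[:3,3],d["K"],d["D"])[0][:,0]
def crop(d,tag,u,v,w,h,k):
    c=d["pix"][v:v+h,u:u+w,::-1]; cv2.imwrite(f"pics/{tag}.png",cv2.resize(c,None,fx=k,fy=k,interpolation=cv2.INTER_CUBIC))
E
python3 - <<'E'
from h import *
t=shot("top","top1"); s=shot("side","side1")
print("ring",atz(t,(269,181),38)); print("stand",atz(t,(351,205),32), atz(t,(350,200),90))
crop(t,"tc",235,145,140,90,5); crop(s,"sc",255,170,130,90,6)
E
```

```text
ring [535.01882209  39.19999252  38.        ]
stand [ 480.17889431 -152.49663186   32.        ] [ 486.3495219 -145.7935667   90.       ]
```

View pics/tc.png

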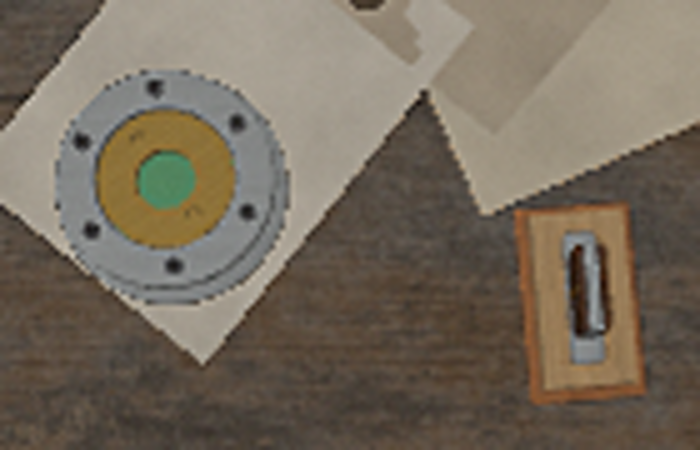

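View pics/sc.png

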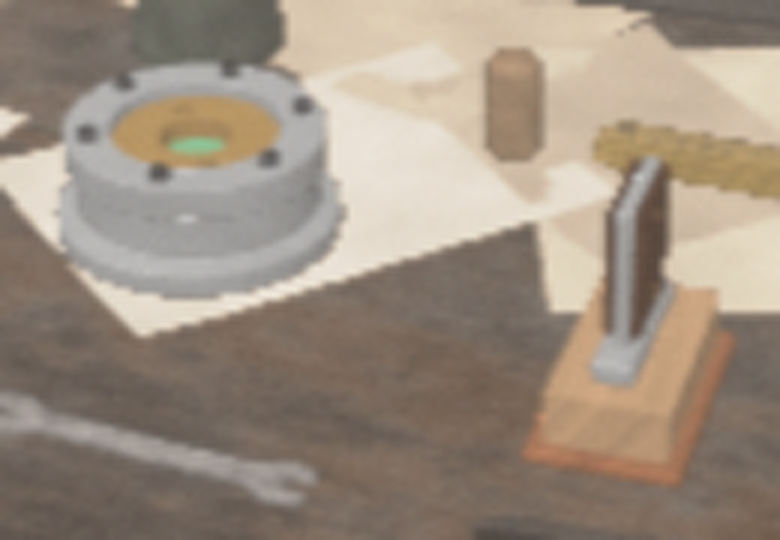

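>>> {"fn": "step_arm", "kwargs": {"steps": [{"xyz":[-34,-2.5,-23]},{"xyz":[-34,-2.5,-23]},{"xyz":[-34,-2.5,-23]},{"xyz":[-34,-2.5,-23]},{"xyz":[-34,-2.5,-23]},{"xyz":[-34,-2.5,-23]},{"xyz":[-34,-2.5,-23]},{"xyz":[-34,-2.5,-23]},{"xyz":[-34,-2.5,-23]},{"xyz":[-34,-2.5,-23]},{"xyz":[-34,-2.5,-23]},{"xyz":[-34,-2.5,-23]},{"dr":[0,7,0]},{"dr":[0,7,0]},{}]}}

```text
invalid input
```

```bash
python3 - <<'E'
from h import *
s=state();print(s["time"],s["ee_pos"],s["ee_rot"].round(3),s["qpos"])
shot("wrist","w1")
E
```

```text
0.25 [ 188.31904719 -542.93560633  190.33102609] [[-0.945 -0.     0.328]
 [-0.328  0.001 -0.945]
 [-0.    -1.    -0.001]] [-8.29130215e+01  9.09388224e+00  9.15346483e+01 -8.26540807e-04
  7.94240014e+01 -1.20384000e+01]
```

View pics/w1.png

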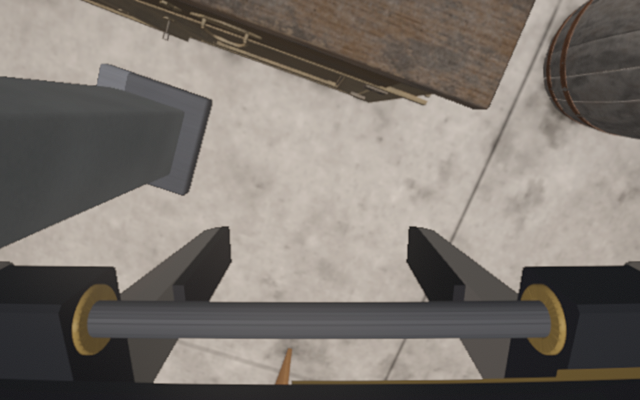

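>>> {"fn": "step_arm", "kwargs": {"steps": [{"xyz":[-34,-2.5,-23],"dr":[0,0,0]},{"xyz":[-34,-2.5,-23],"dr":[0,0,0]},{"xyz":[-34,-2.5,-23],"dr":[0,0,0]},{"xyz":[-34,-2.5,-23],"dr":[0,0,0]},{"xyz":[-34,-2.5,-23],"dr":[0,0,0]},{"xyz":[-34,-2.5,-23],"dr":[0,0,0]},{"xyz":[-34,-2.5,-23],"dr":[0,0,0]},{"xyz":[-34,-2.5,-23],"dr":[0,0,0]},{"xyz":[-34,-2.5,-23],"dr":[0,0,0]},{"xyz":[-34,-2.5,-23],"dr":[0,0,0]},{"xyz":[-34,-2.5,-23],"dr":[0,0,0]},{"xyz":[-34,-2.5,-23],"dr":[0,0,0]},{"xyz":[0,0,0],"dr":[0,7,0]},{"xyz":[0,0,0],"dr":[0,7,0]},{"xyz":[0,0,0],"dr":[0,0,0]}]}}

```text
time: 1.8
ee_pos: [483.5, -148.4, 220.7]
ee_rot: [[-0.996, -0.0, 0.09], [-0.09, 0.0, -0.996], [0.0, -1.0, -0.0]]
wrist_force: [-0.1, -0.7, 0.2]
width: 0.996
```

```bash
python3 - <<'E'
from h import *
s=state();print(s["time"],s["ee_pos"],s["ee_rot"].round(3),s["qpos"])
shot("wrist","w2")
E
```

```text
1.8 [ 483.51542871 -148.40738609  220.72895092] [[-0.996 -0.     0.09 ]
 [-0.09   0.    -0.996]
 [ 0.    -1.    -0.   ]] [-3.07749019e+01 -2.46764879e+00  1.00155713e+02 -1.77092701e-03
  8.23233476e+01  5.40713195e+01]
```

View pics/w2.png

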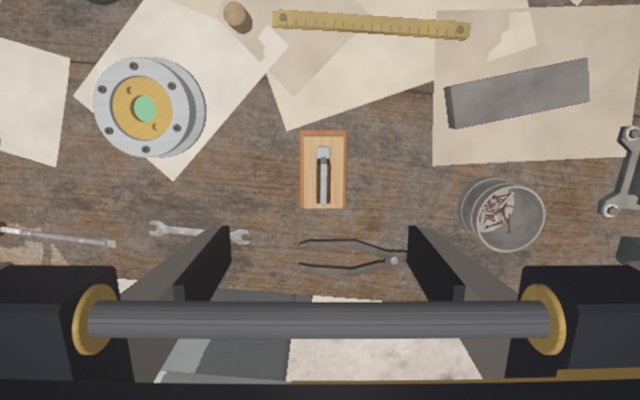

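>>> {"fn": "step_arm", "kwargs": {"steps": [{"xyz":[-8,10,-30],"dr":[0,0,0]},{"xyz":[-8,10,-40],"dr":[0,0,0]},{"xyz":[0,10,-40],"dr":[0,0,0]},{"xyz":[0,0,-20],"dr":[0,0,0]},{"xyz":[0,0,0],"dr":[0,0,0]},{"xyz":[0,0,0],"dr":[0,0,0]}]}}

```text
time: 2.45
ee_pos: [487.9, -18.4, 191.1]
ee_rot: [[-0.996, 0.001, 0.091], [-0.091, -0.001, -0.996], [-0.001, -1.0, 0.001]]
wrist_force: [-0.1, -0.7, 0.4]
width: 1.002
```

```bash
python3 - <<'E'
from h import *
s=state();print(s["time"],s["ee_pos"],s["ee_rot"].round(4).tolist(),s["qpos"])
d=shot("wrist","w3")
w2=load("w2")
crop(d,"w3r",130,50,160,120,5)
crop(d,"w3s",350,80,160,120,5)
crop(w2,"w2s",240,110,160,120,5)
crop(w2,"w2r",70,40,160,120,5)
E
```

```text
2.45 [487.92009074 -18.41865046 191.06927147] [[-0.9958, 0.0006, 0.0913], [-0.0913, -0.0007, -0.9958], [-0.0005, -1.0, 0.0008]] [-1.63549532e+01 -4.06976844e+00  1.05057124e+02 -3.06011688e-02
  7.89691567e+01  6.84121963e+01]
```

View pics/w3.png

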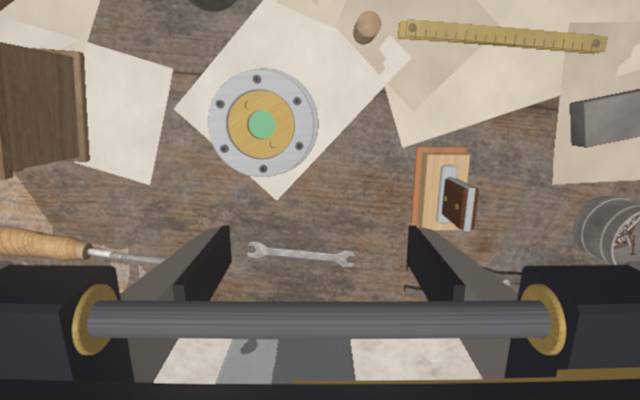

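View pics/w2s.png

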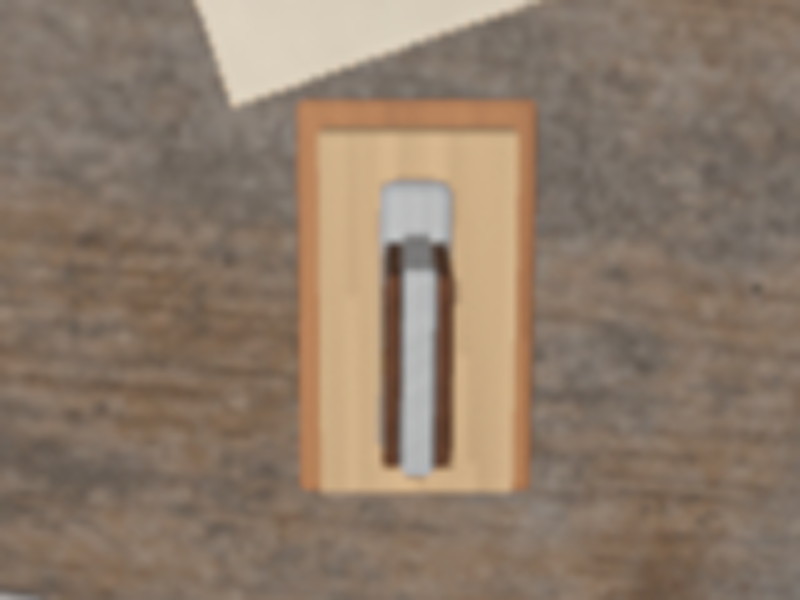

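View pics/w2r.png

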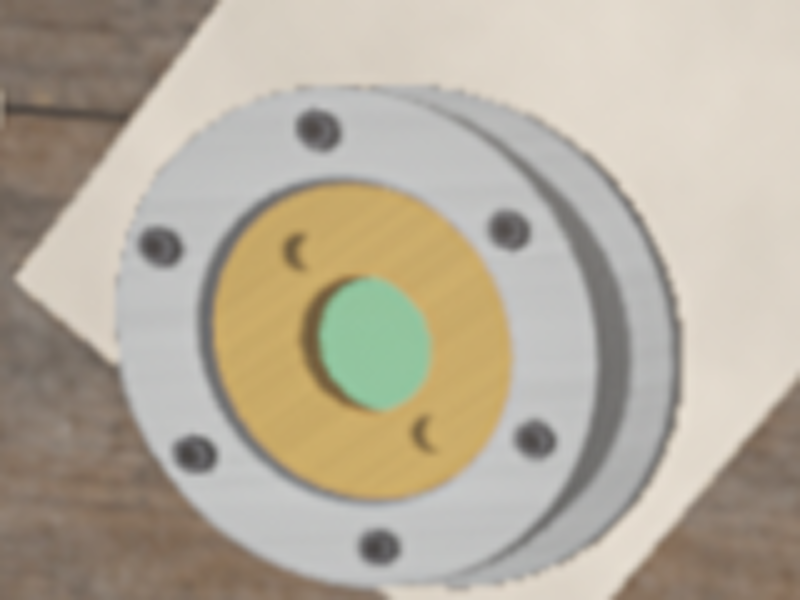

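View pics/w3s.png

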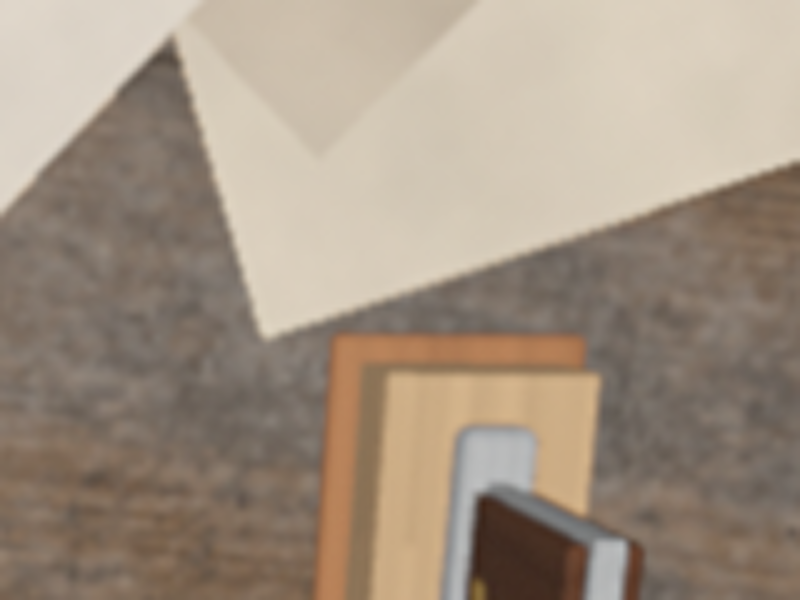

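View pics/w3r.png

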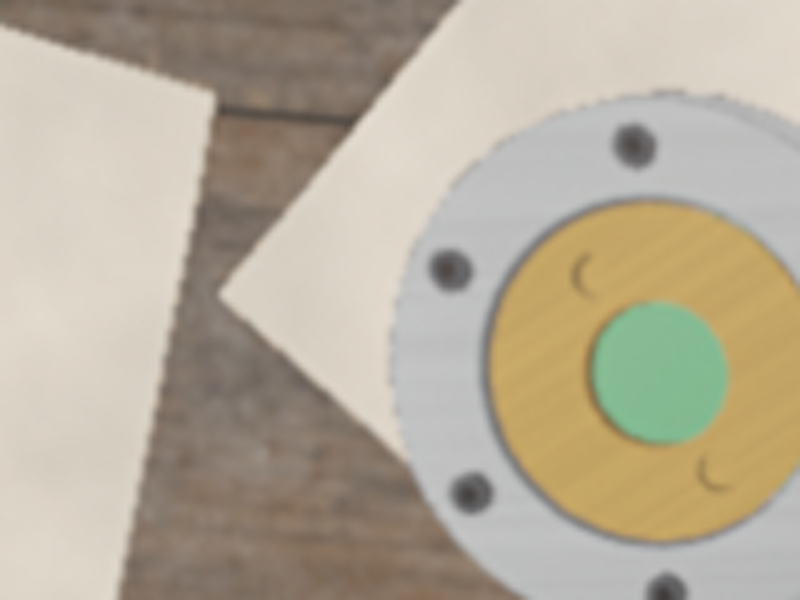

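```bash
python3 - <<'E'
from h import *
def o(c,off): return ((c[0]+.5)/5-.5+off[0],(c[1]+.5)/5-.5+off[1])
w2,w3=load("w2"),load("w3")
S2=[(318,130),(510,229),(535,439),(379,547),(195,453),(160,246)]
# w3 full-res crop for remaining screws
crop(w3,"w3r2",200,60,130,120,6)
# brass
for n,d in (("w2",w2),("w3",w3)):
    hsv=cv2.cvtColor(d["pix"],cv2.COLOR_RGB2HSV)
    m=((hsv[...,0]>15)&(hsv[...,0]<28)&(hsv[...,1]>100)&(hsv[...,2]>100)).astype(np.uint8)
    m[:, :80]=0; m[:40]=0;m[180:]=0;m[:,330:]=0
    nl,lab,st,c=cv2.connectedComponentsWithStats(m)
    k=1+np.argmax(st[1:,4]); m=(lab==k).astype(np.uint8)
    cn=max(cv2.findContours(m,cv2.RETR_EXTERNAL,cv2.CHAIN_APPROX_NONE)[0],key=len)[:,0]
    for z in (38.5,39,):
        P=np.array([atz(d,p,z)[:2] for p in cn])
        A=np.c_[2*P,np.ones(len(P))];x=np.linalg.lstsq(A,(P**2).sum(1),rcond=None)[0]
        r=np.sqrt(x[2]+x[0]**2+x[1]**2); print(n,z,x[:2],"r",r+0.4,st[k], np.abs(np.linalg.norm(P-x[:2],axis=1)-r).max())
    print("cam",d["P"][:3,3])
h2=[(285,250),(414,434)]; h3=[(573,273),(699,471)]
for n,d,h,off in(("w2",w2,h2,(70,40)),("w3",w3,h3,(130,50))):
    a,b=[atz(d,o(c,off),38.7)[:2] for c in h]; print(n,a,b,np.linalg.norm(a-b),np.degrees(np.arctan2(*(a-b)[::-1])),(a+b)/2)
# spanner handle top near/far ends
a=tri((w2,o((417,270),(240,110))),(w3,o((498,490),(350,80)))); b=tri((w2,o((417,478),(240,110))),)if 0 else 0
print(a)
E
```

```text
w2 38.5 [536.62328018  43.30347767] r 31.597133876247145 [ 113   77   59   62 2356] 0.939985339061316
w2 39 [536.64249107  43.05587476] r 31.555661522004172 [ 113   77   59   62 2356] 0.9387357561535481
cam [ 551.07446197 -142.95315443  414.6196397 ]
w3 38.5 [536.59091385  42.31363122] r 31.931066242145793 [ 228   91   66   67 2780] 0.6296824921881061
w3 39 [536.61794128  42.23423209] r 31.885567766601753 [ 228   91   66   67 2780] 0.6287738773825744
cam [555.32129132 -12.71105466 385.006843  ]
w2 [554.4091152   58.84790773] [518.67211754  32.25368905] 44.54644171692352 36.65532801726913 [536.54061637  45.55079839]
w3 [554.35617955  59.10500272] [518.68459862  32.69543259] 44.38386059075443 36.51451628898832 [536.52038908  45.90021766]
(array([ 497.38058495, -152.5547413 ,   33.2298471 ]), [np.float64(3.210243607269628), np.float64(3.210243607269627)])
```

View pics/w3r2.png

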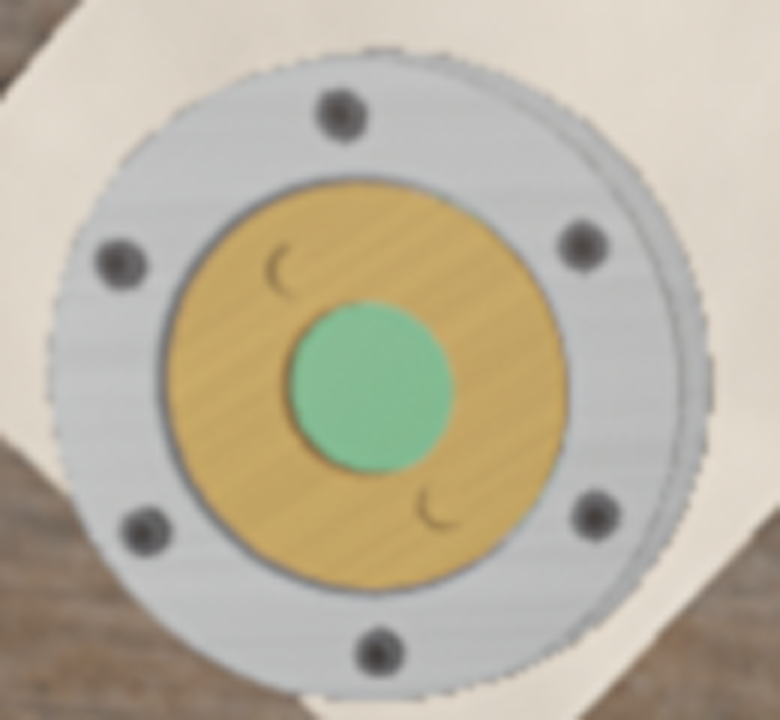

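```bash
python3 - <<'E'
from h import *
def o(c,off,k=5): return ((c[0]+.5)/k-.5+off[0],(c[1]+.5)/k-.5+off[1])
w2,w3=load("w2"),load("w3")
print(tri((w2,o((417,270),(240,110))),(w3,o((608,540),(350,80)))))
S2=[(318,130),(510,229),(535,439),(379,547),(195,453),(160,246)]
S3=[(341,115),(583,246),(595,516),(380,653),(145,531),(121,265)]
X=[]
for a,b in zip(S2,S3):
    x,e=tri((w2,o(a,(70,40))),(w3,o(b,(200,60),6))); X.append(x); print(x.round(1),np.round(e,2))
print(np.mean(X,0))
crop(w3,"w3s2",405,140,85,100,6)
# bar/handle axis in w2, at z=90 top near/far and at z=36 bar
for c,z in (((417,270),90),((417,478),90),((417,180),36)): print(atz(w2,o(c,(240,110)),z))
for c in ((299,102),(535,102),(303,490),(528,490)): print("board",atz(w2,o(c,(240,110)),6 if c[1]<200 else 32))
for c in ((319,130),(518,130)): print("block",atz(w2,o(c,(240,110)),32))
E
```

```text
(array([ 502.41649141, -151.10895705,   89.11835603]), [np.float64(0.06198696440356126), np.float64(0.0619869644035399)])
[578.3  47.2  46.4] [0.03 0.03]
[562.1   8.6  45.6] [0.08 0.08]
[520.4   3.4  45.9] [0.06 0.06]
[495.   36.6  46.5] [0.02 0.02]
[511.4  75.6  46. ] [0.05 0.05]
[552.9  80.3  47.2] [0.15 0.15]
[536.69421466  41.95665708  46.27387879]
[ 502.6106518  -151.09073728   90.        ]
[ 462.44058847 -154.82437137   90.        ]
[ 514.01409752 -150.63654717   36.        ]
board [ 526.4632269  -122.52199656    6.        ]
board [ 531.34219984 -176.65949733    6.        ]
board [ 441.45627564 -131.38540307   32.        ]
board [ 446.05284326 -182.35035517   32.        ]
block [ 522.45591811 -128.59482095   32.        ]
block [ 526.322674   -171.49394277   32.        ]
```

View pics/w3s2.png

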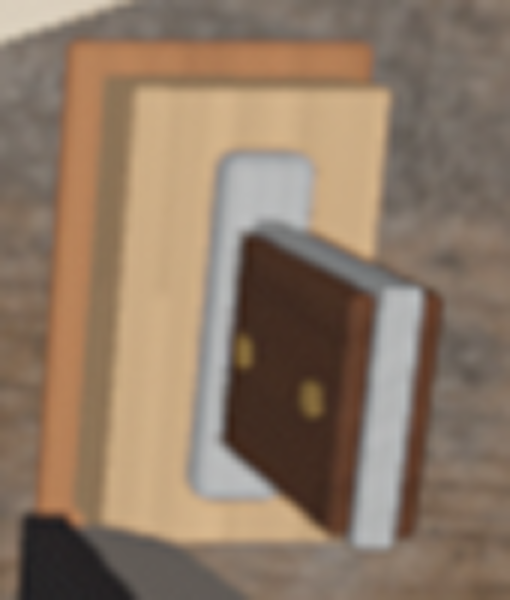

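>>> {"fn": "step_arm", "kwargs": {"steps": [{"xyz":[4.4,0,33.4],"dr":[0,0,0]},{"xyz":[4.4,0,33.4],"dr":[0,0,0]},{"xyz":[4.4,0,33.4],"dr":[0,0,0]},{"xyz":[4.5,20,33.3],"dr":[0,0,0]},{"xyz":[0,35,0],"dr":[0,0,0]},{"xyz":[0,30,0],"dr":[0,0,0]},{"xyz":[0,0,0],"dr":[0,0,0]},{"xyz":[0,0,0],"dr":[0,0,0]}]}}

```text
time: 3.3
ee_pos: [482.0, -153.4, 106.3]
ee_rot: [[-0.996, -0.0, 0.088], [-0.088, -0.0, -0.996], [0.0, -1.0, 0.0]]
wrist_force: [0.2, -0.1, 0.1]
width: 0.998
```

```bash
python3 - <<'E'
from h import *
s=state();print(s["time"],s["ee_pos"],s["ee_rot"].round(4).tolist(),s["wrist_force"],s["moment"])
d=shot("wrist","w4")
E
```

```text
3.3 [ 481.9875436  -153.42368712  106.34168938] [[-0.9961, -0.0002, 0.0884], [-0.0884, -0.0, -0.9961], [0.0002, -1.0, 0.0]] [ 0.18340098 -0.08146297  0.07654684] [ 0.03842955  0.03848606 -0.0406047 ]
```

View pics/w4.png

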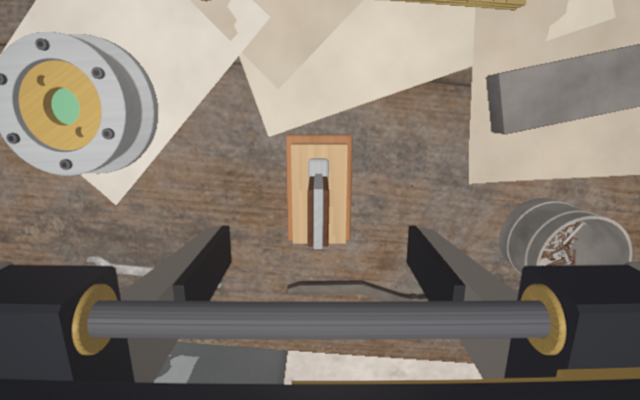

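>>> {"fn": "step_arm", "kwargs": {"steps": [{"xyz":[-0.5,20,0],"dr":[0,0,0]},{"xyz":[0,20,0],"dr":[0,0,0]},{"xyz":[0,20,0],"dr":[0,0,0]},{"xyz":[0,0,0],"dr":[0,0,0]}]}}

```text
time: 3.75
ee_pos: [482.1, -152.2, 45.5]
ee_rot: [[-0.996, -0.001, 0.09], [-0.09, 0.001, -0.996], [0.001, -1.0, -0.001]]
wrist_force: [0.3, 0.1, -0.6]
width: 0.998
```

>>> {"fn": "step_arm", "kwargs": {"hand": 5, "steps": [{"xyz":[0,0,0],"dr":[0,0,0]},{"xyz":[0,0,0],"dr":[0,0,0]},{"xyz":[0,0,0],"dr":[0,0,0]},{"xyz":[0,0,0],"dr":[0,0,0]},{"xyz":[0,0,0],"dr":[0,0,0]},{"xyz":[0,0,0],"dr":[0,0,0]},{"xyz":[0,0,0],"dr":[0,0,0]},{"xyz":[0,0,0],"dr":[0,0,0]}]}}

```text
time: 4.55
ee_pos: [482.5, -152.4, 45.8]
ee_rot: [[-0.996, -0.0, 0.089], [-0.089, 0.0, -0.996], [0.0, -1.0, -0.0]]
wrist_force: [0.5, -0.3, 0.7]
width: 0.327
```

```bash
python3 - <<'E'
from h import *
s=state();print(s["time"],s["ee_pos"],s["ee_rot"].round(4).tolist(),s["wrist_force"],s["moment"],s["width"]*92)
d=shot("wrist","w5")
E
```

```text
4.55 [ 482.49770887 -152.36554133   45.76119247] [[-0.996, -0.0001, 0.0894], [-0.0894, 0.0001, -0.996], [0.0001, -1.0, -0.0001]] [ 0.46493853 -0.25116285  0.66776043] [ 0.03267155  0.02098906 -0.00590179] 30.1118850123656
```

View pics/w5.png

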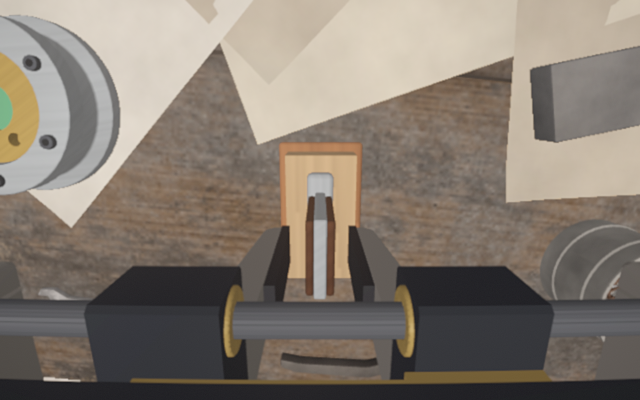

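>>> {"fn": "step_arm", "kwargs": {"hand": 5, "steps": [{"xyz":[0,0,0],"dr":[0,0,0]},{"xyz":[0,0,0],"dr":[0,0,0]},{"xyz":[0,0,0],"dr":[0,0,0]},{"xyz":[0,0,0],"dr":[0,0,0]},{"xyz":[0,0,0],"dr":[0,0,0]},{"xyz":[0,0,0],"dr":[0,0,0]}]}}

```text
time: 5.2
ee_pos: [482.5, -152.4, 45.8]
ee_rot: [[-0.996, -0.0, 0.089], [-0.089, -0.0, -0.996], [0.0, -1.0, 0.0]]
wrist_force: [-0.2, -0.2, -0.7]
width: 0.149
```

```bash
python3 - <<'E'
from h import *
s=state();print(s["time"],s["ee_pos"],s["ee_rot"].round(4).tolist(),s["wrist_force"],s["moment"],s["width"]*92)
E
```

```text
5.2 [ 482.52688769 -152.39287365   45.76092679] [[-0.996, -0.0, 0.0894], [-0.0894, -0.0, -0.996], [0.0, -1.0, 0.0]] [-0.16354195 -0.1994396  -0.73626415] [-0.06603904 -0.01983375  0.03798067] 13.735966651857341
```

>>> {"fn": "step_arm", "kwargs": {"steps": [{"xyz":[0,-8,0],"dr":[0,0,0]},{"xyz":[0,-15,0],"dr":[0,0,0]},{"xyz":[0,-25,0],"dr":[0,0,0]},{"xyz":[0,-25,0],"dr":[0,0,0]},{"xyz":[0,-25,0],"dr":[0,0,0]},{"xyz":[0,0,0],"dr":[0,0,0]},{"xyz":[0,0,0],"dr":[0,0,0]}]}}

```text
time: 5.9
ee_pos: [482.4, -152.3, 143.5]
ee_rot: [[-0.996, 0.0, 0.089], [-0.089, 0.0, -0.996], [-0.0, -1.0, -0.0]]
wrist_force: [0.5, -0.0, -2.6]
width: 0.147
```

```bash
python3 - <<'E'
from h import *
s=state();print(s["time"],s["ee_pos"],s["ee_rot"].round(4).tolist(),s["wrist_force"],s["moment"],s["width"]*92)
shot("wrist","w6"); d=shot("side","s6"); crop(d,"s6c",300,110,130,120,6)
E
```

```text
5.9 [ 482.39243304 -152.3056169   143.48987827] [[-0.996, 0.0, 0.0894], [-0.0894, 0.0, -0.996], [-0.0, -1.0, -0.0]] [ 0.45888571 -0.01631636 -2.59253523] [ 0.04994307  0.02526628 -0.01734356] 13.533185586687862
```

View pics/w6.png

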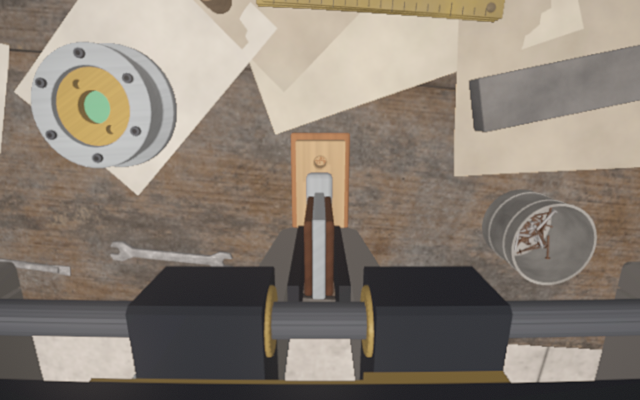

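View pics/s6c.png

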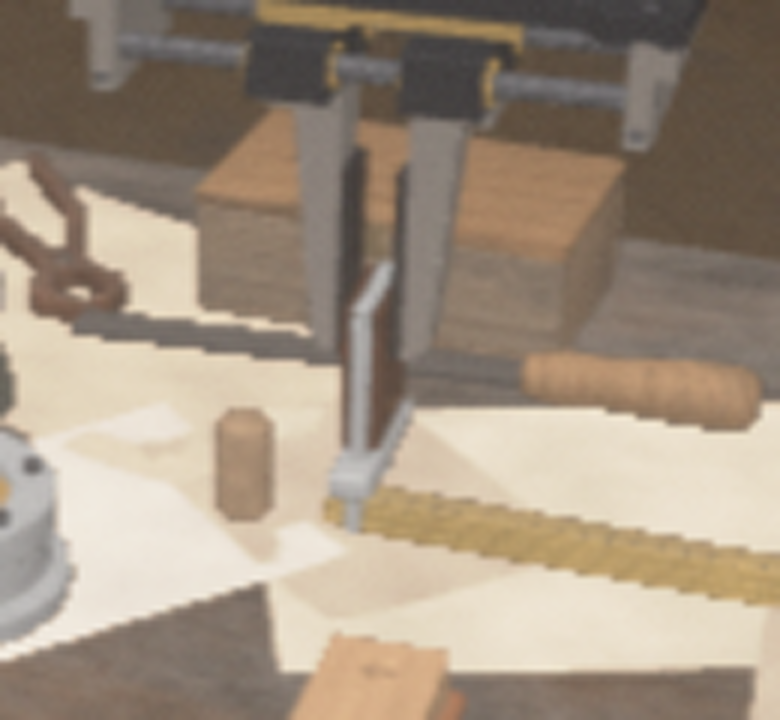

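>>> {"fn": "step_arm", "kwargs": {"steps": [{"xyz":[-14.3,0,-37.7],"dr":[0,0,0]},{"xyz":[-14.3,0,-37.7],"dr":[0,0,0]},{"xyz":[-14.3,0,-37.7],"dr":[0,0,0]},{"xyz":[-14.3,0,-37.7],"dr":[0,0,0]},{"xyz":[-14.3,0,-37.9],"dr":[0,0,0]},{"xyz":[0,10,0],"dr":[0,-7.9,0]},{"xyz":[0,10,0],"dr":[0,-7.9,0]},{"xyz":[0,10,0],"dr":[0,-7.9,0]},{"xyz":[0,8.5,0],"dr":[0,-7.8,0]},{"xyz":[0,0,0],"dr":[0,0,0]},{"xyz":[0,0,0],"dr":[0,0,0]}]}}

```text
time: 7.1
ee_pos: [536.0, 42.0, 104.2]
ee_rot: [[-0.805, -0.002, 0.594], [-0.594, 0.0, -0.805], [0.002, -1.0, -0.002]]
wrist_force: [0.1, -0.3, -2.7]
width: 0.149
```

```bash
python3 - <<'E'
from h import *
s=state();print(s["time"],s["ee_pos"],s["ee_rot"].round(4).tolist(),s["wrist_force"],s["moment"],s["qpos"])
d=shot("wrist","w7"); crop(d,"w7c",230,90,160,140,5)
T=np.linalg.inv(np.array(eyes.get_image("wrist")["hand_eye"]))
# expected spanner points in tool frame
d6=load("w6")
pts=dict(barfar_top=(-31,10,0),barfar_bot=(-31,20,0),hand_far_top=(-20,-44,0),hand_near_top=(20,-44,0),pinfar_tip=(-22,36,0),hl=(-20,-44,-7),hr=(-20,-44,7),barL=(-31,10,-8),barR=(-31,10,8))
for k,p in pts.items():
    q=cv2.projectPoints(np.array([p],float),cv2.Rodrigues(T[:3,:3])[0],T[:3,3],d["K"],d["D"])[0][0,0]; print(k,q.round(1))
crop(d6,"w6c",270,130,100,120,6)
print("holes proj", proj(d,[[536.7+22*np.cos(np.radians(36.6))*s_,42+22*np.sin(np.radians(36.6))*s_,38.8] for s_ in(1,-1)]))
E
```

```text
7.1 [535.97639648  42.0433868  104.15347468] [[-0.8045, -0.0024, 0.5939], [-0.5939, 0.0004, -0.8045], [0.0017, -1.0, -0.0018]] [ 0.1099275  -0.26817702 -2.74903179] [-0.01549055 -0.07050141 -0.0436083 ] [-8.40267340e+00  8.48104356e+00  1.02381510e+02  2.45603304e-03
  6.92779545e+01  4.51592486e+01]
barfar_top [317.9 173.3]
barfar_bot [317.9 170.4]
hand_far_top [317.6 218.6]
hand_near_top [317.7 298.6]
pinfar_tip [318.  179.7]
hl [302.  218.6]
hr [333.2 218.6]
barL [304.3 173.3]
barR [331.4 173.3]
holes proj [[318.7320567  171.23655792]
 [318.90305141 226.85977048]]
```

View pics/w7c.png

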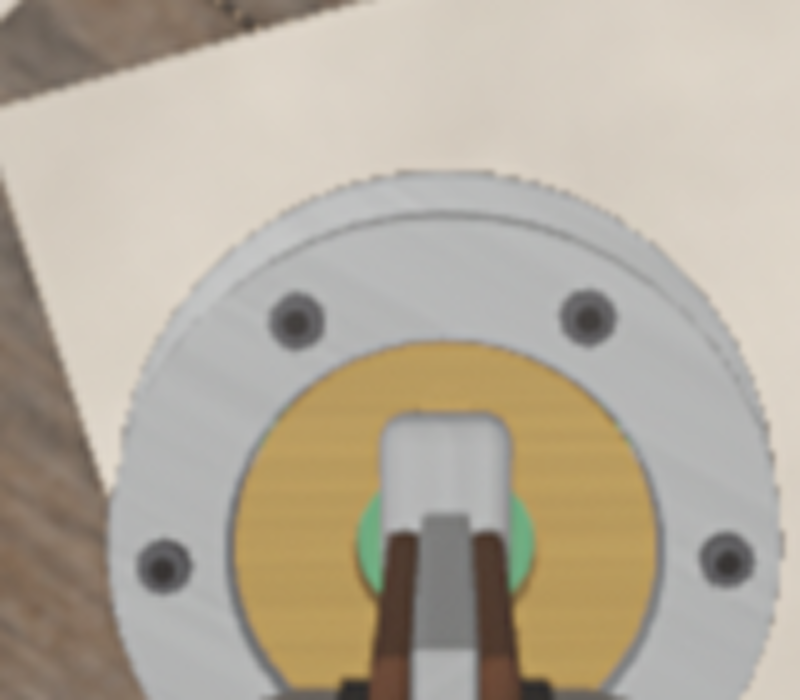

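View pics/w6c.png

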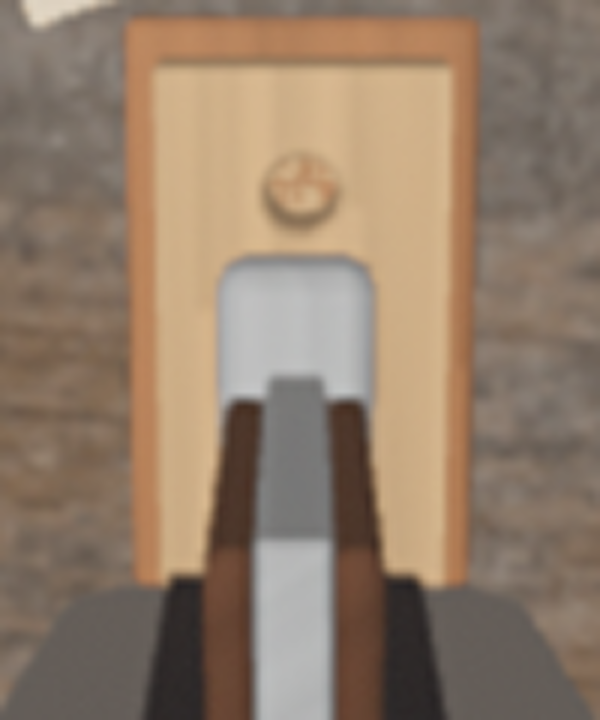

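```bash
python3 - <<'E'
from h import *
d=load("w7")
def o(c,off,k=5): return ((c[0]+.5)/k-.5+off[0],(c[1]+.5)/k-.5+off[1])
S=np.array([atz(d,o(c,(230,90)),46.3)[:2] for c in ((297,321),(588,318),(164,567),(728,560))])
from scipy.optimize import least_squares
X=np.array([[578.3,47.2],[562.1,8.6],[520.4,3.4],[495,36.6],[511.4,75.6],[552.9,80.3]])
print(S)
ids=[np.argmin(np.linalg.norm(X-p,axis=1)) for p in S]
print(ids,(S-X[ids]).round(2),(S-X[ids]).mean(0))
hsv=cv2.cvtColor(d["pix"],cv2.COLOR_RGB2HSV)
# brass far arc
P=[]
for c in ((446,341),(300,401),(595,401),(232,540),(660,540),(270,440),(622,440)):
    P.append(atz(d,o(c,(230,90)),38.8)[:2])
r=least_squares(lambda x:np.linalg.norm(np.array(P)-x,axis=1)-32,[536,42]); print(r.x,r.fun.round(2))
E
```

```text
[[552.93919159  80.68154242]
 [578.18942151  47.20526397]
 [511.14148008  75.46339703]
 [561.99579026   8.43931441]]
[np.int64(5), np.int64(0), np.int64(4), np.int64(1)] [[ 0.04  0.38]
 [-0.11  0.01]
 [-0.26 -0.14]
 [-0.1  -0.16]] [-0.10852914  0.02237946]
[536.64395835  41.92015273] [ 0.22 -0.07  0.18  0.85  0.74 -0.3  -0.38]
```

>>> {"fn": "step_arm", "kwargs": {"steps": [{"xyz":[-0.8,10,0],"dr":[0,0,0]},{"xyz":[0,10,0],"dr":[0,0,0]},{"xyz":[0,6,0],"dr":[0,0,0]},{"xyz":[0,0,0],"dr":[0,0,0]},{"xyz":[0,0,0],"dr":[0,0,0]}]}}

```text
time: 7.7
ee_pos: [537.4, 42.4, 79.0]
ee_rot: [[-0.803, -0.001, 0.596], [-0.596, 0.0, -0.803], [0.0, -1.0, -0.0]]
wrist_force: [-0.9, -0.0, -3.0]
width: 0.15
```

```bash
python3 - <<'E'
from h import *
s=state();print(s["time"],s["ee_pos"],s["ee_rot"].round(4).tolist(),s["wrist_force"],s["moment"])
d=shot("wrist","w8"); crop(d,"w8c",230,110,160,120,5); d=shot("side","s8"); crop(d,"s8c",240,130,100,100,6)
E
```

```text
7.7 [537.3742106   42.419496    79.03162217] [[-0.8027, -0.0005, 0.5964], [-0.5964, 0.0001, -0.8027], [0.0004, -1.0, -0.0004]] [-0.8822018  -0.03633933 -3.01700794] [ 0.03236723  0.03509665 -0.0242522 ]
```

View pics/w8c.png

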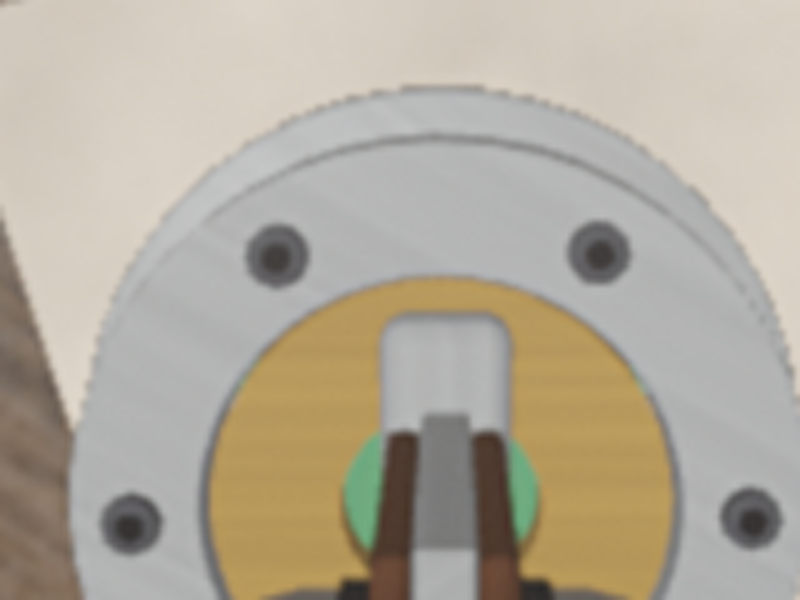

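View pics/s8c.png

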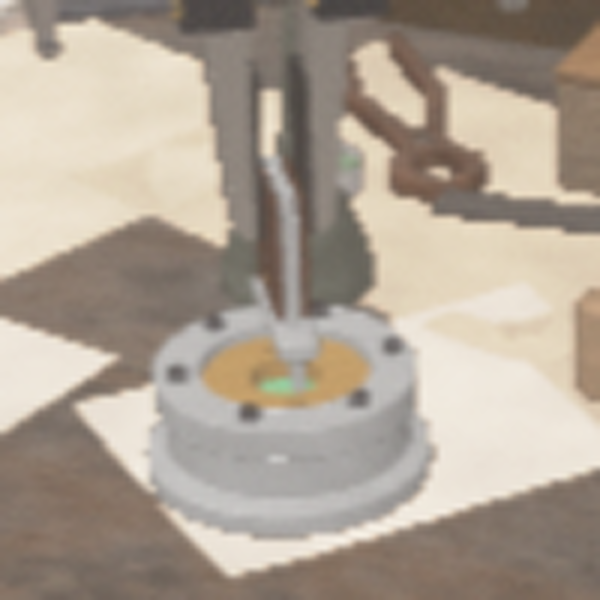

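>>> {"fn": "step_arm", "kwargs": {"steps": [{"xyz":[0.4,0,-0.6],"dr":[0,0,0]},{"xyz":[0,0,0],"dr":[0,0,0]},{"xyz":[0,0,0],"dr":[0,0,0]}]}}

```text
time: 8.1
ee_pos: [537.0, 42.6, 79.5]
ee_rot: [[-0.803, 0.0, 0.597], [-0.597, -0.0, -0.803], [-0.0, -1.0, 0.0]]
wrist_force: [-0.0, 0.5, -1.8]
width: 0.149
```

```bash
python3 - <<'E'
from h import *
s=state();print(s["time"],s["ee_pos"],s["ee_rot"].round(4).tolist(),s["wrist_force"],s["moment"])
d=shot("wrist","w9"); crop(d,"w9c",230,110,160,120,5); s=state();print(s["time"],s["ee_pos"])
E
```

```text
8.1 [536.98733598  42.64123641  79.53278751] [[-0.8025, 0.0004, 0.5966], [-0.5966, -0.0001, -0.8025], [-0.0003, -1.0, 0.0003]] [-0.04729588  0.53784559 -1.81093459] [-0.00307027  0.0263178  -0.00723953]
8.15 [536.94412168  42.6411322   79.46706468]
```

View pics/w9c.png

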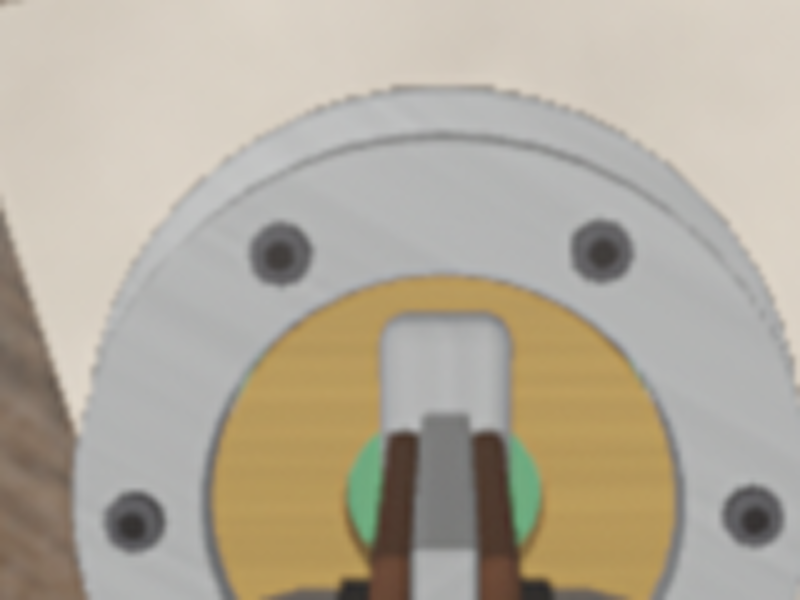

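>>> {"fn": "step_arm", "kwargs": {"steps": [{"xyz":[0.2,1,-0.2],"dr":[0,0,0]},{"xyz":[0,1,0],"dr":[0,0,0]},{"xyz":[0,1,0],"dr":[0,0,0]},{"xyz":[0,1,0],"dr":[0,0,0]},{"xyz":[0,0.5,0],"dr":[0,0,0]},{"xyz":[0,0,0],"dr":[0,0,0]}]}}

```text
time: 8.75
ee_pos: [536.5, 42.7, 74.7]
ee_rot: [[-0.803, -0.0, 0.597], [-0.597, 0.0, -0.803], [0.0, -1.0, -0.0]]
wrist_force: [-0.4, 1.0, -3.0]
width: 0.151
```

>>> {"fn": "step_arm", "kwargs": {"steps": [{"xyz":[0,0.5,0],"dr":[0,0,0]},{"xyz":[0,0.5,0],"dr":[0,0,0]},{"xyz":[0,0,0],"dr":[0,0,0]}]}}

```text
time: 9.05
ee_pos: [536.5, 42.7, 73.7]
ee_rot: [[-0.803, -0.0, 0.597], [-0.597, 0.0, -0.803], [0.0, -1.0, -0.0]]
wrist_force: [0.8, -0.2, -2.3]
width: 0.152
```

>>> {"fn": "step_arm", "kwargs": {"steps": [{"xyz":[0,0.5,0],"dr":[0,0,0]},{"xyz":[0,0.5,0],"dr":[0,0,0]},{"xyz":[0,0,0],"dr":[0,0,0]}]}}

```text
time: 9.35
ee_pos: [536.5, 42.7, 72.7]
ee_rot: [[-0.803, -0.0, 0.597], [-0.597, 0.0, -0.803], [0.0, -1.0, -0.0]]
wrist_force: [0.3, -0.5, -2.8]
width: 0.151
```

>>> {"fn": "step_arm", "kwargs": {"steps": [{"xyz":[0,0.5,0],"dr":[0,0,0]},{"xyz":[0,0.5,0],"dr":[0,0,0]},{"xyz":[0,0,0],"dr":[0,0,0]}]}}

```text
time: 9.65
ee_pos: [536.5, 42.7, 71.7]
ee_rot: [[-0.803, -0.0, 0.597], [-0.597, 0.0, -0.803], [0.0, -1.0, -0.0]]
wrist_force: [-1.0, 0.0, -3.6]
width: 0.149
```

>>> {"fn": "step_arm", "kwargs": {"steps": [{"xyz":[0,0.5,0],"dr":[0,0,0]},{"xyz":[0,0.5,0],"dr":[0,0,0]},{"xyz":[0,0,0],"dr":[0,0,0]}]}}

```text
time: 9.95
ee_pos: [536.5, 42.7, 70.7]
ee_rot: [[-0.803, -0.0, 0.597], [-0.597, 0.0, -0.803], [0.0, -1.0, -0.0]]
wrist_force: [0.8, 0.4, -3.1]
width: 0.15
```

>>> {"fn": "step_arm", "kwargs": {"steps": [{"xyz":[0,0.5,0],"dr":[0,0,0]},{"xyz":[0,0.5,0],"dr":[0,0,0]},{"xyz":[0,0,0],"dr":[0,0,0]}]}}

```text
time: 10.25
ee_pos: [536.5, 42.7, 69.7]
ee_rot: [[-0.803, -0.0, 0.597], [-0.597, 0.0, -0.803], [0.0, -1.0, -0.0]]
wrist_force: [0.2, -0.5, -3.1]
width: 0.152
```

>>> {"fn": "step_arm", "kwargs": {"steps": [{"xyz":[0,0.5,0],"dr":[0,0,0]},{"xyz":[0,0.3,0],"dr":[0,0,0]},{"xyz":[0,0,0],"dr":[0,0,0]}]}}

```text
time: 10.55
ee_pos: [536.5, 42.7, 69.0]
ee_rot: [[-0.803, -0.0, 0.597], [-0.597, 0.0, -0.803], [0.0, -1.0, -0.0]]
wrist_force: [0.5, 0.5, -3.3]
width: 0.147
```

```bash
python3 - <<'E'
from h import *
s=state();print(s["time"],s["ee_pos"],s["ee_rot"].round(4).tolist(),s["wrist_force"],s["moment"],s["qpos"])
d=shot("wrist","w10"); crop(d,"w10c",230,110,160,120,5); 
for i in range(3): eyes.get_image("top"); print(state()["moment"].round(3),state()["wrist_force"].round(2))
E
```

```text
10.55 [536.52278009  42.71371254  68.95343379] [[-0.8026, -0.0001, 0.5966], [-0.5966, 0.0, -0.8026], [0.0001, -1.0, -0.0001]] [ 0.52385612  0.51037976 -3.32006863] [ 0.01788995 -0.03321596 -0.05285329] [-8.32086521e+00  1.10533068e+01  1.03831077e+02  1.42309901e-03
  6.51232608e+01  4.50537263e+01]
[ 0.01  -0.014 -0.06 ] [-0.29  0.58 -3.32]
[-0.033 -0.002  0.013] [ 0.16 -0.39 -3.  ]
[-0.061 -0.045 -0.091] [ 0.55 -1.03 -2.32]
```

View pics/w10c.png

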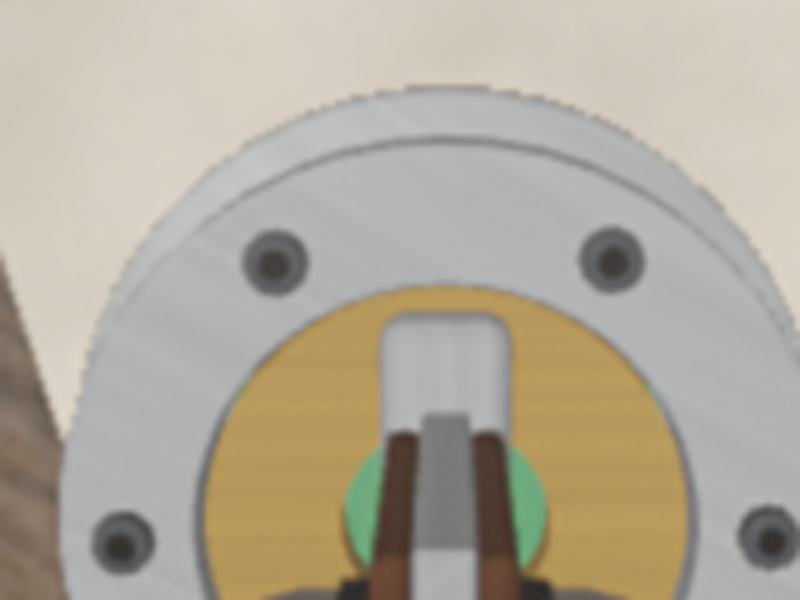

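>>> {"fn": "step_arm", "kwargs": {"steps": [{"xyz":[0,0,0],"dr":[0,3,0]},{"xyz":[0,0.1,0],"dr":[0,3,0]},{"xyz":[0,0,0],"dr":[0,3,0]},{"xyz":[0,0.1,0],"dr":[0,3,0]},{"xyz":[0,0,0],"dr":[0,3,0]}]}}

```text
time: 11.25
ee_pos: [536.6, 42.6, 68.8]
ee_rot: [[-0.93, 0.0, 0.367], [-0.367, -0.0, -0.93], [-0.0, -1.0, 0.0]]
wrist_force: [-0.0, -0.7, -2.9]
width: 0.147
```

```bash
cat >> h.py <<'E'
def feel(n=6):
    M=[];F=[]
    for i in range(n):
        s=state();M.append(s["moment"]);F.append(s["wrist_force"]);eyes.get_image("top")
    s=state();M.append(s["moment"]);F.append(s["wrist_force"]);R=s["ee_rot"]
    print(s["time"],s["ee_pos"].round(2),"yaw",np.degrees(np.arctan2(R[1,2],R[0,2])).round(2),"M",np.mean(M,0).round(3),"sd",np.std(M,0).round(3)[2],"F",np.mean(F,0).round(2),"w",round(s["width"]*92,2),"j6",s["qpos"][5].round(2),"tilt",R[:,1].round(4))
E
python3 -c "
from h import *
feel(6)
d=shot('wrist','w11'); crop(d,'w11c',230,110,160,120,5)"
```

```text
11.55 [536.64  42.63  68.83] yaw -68.32 M [-0.058 -0.044  0.07 ] sd 0.027 F [-0.04 -0.35 -2.48] w 13.78 j6 60.0 tilt [ 1.e-04 -1.e-04 -1.e+00]
```

View pics/w11c.png

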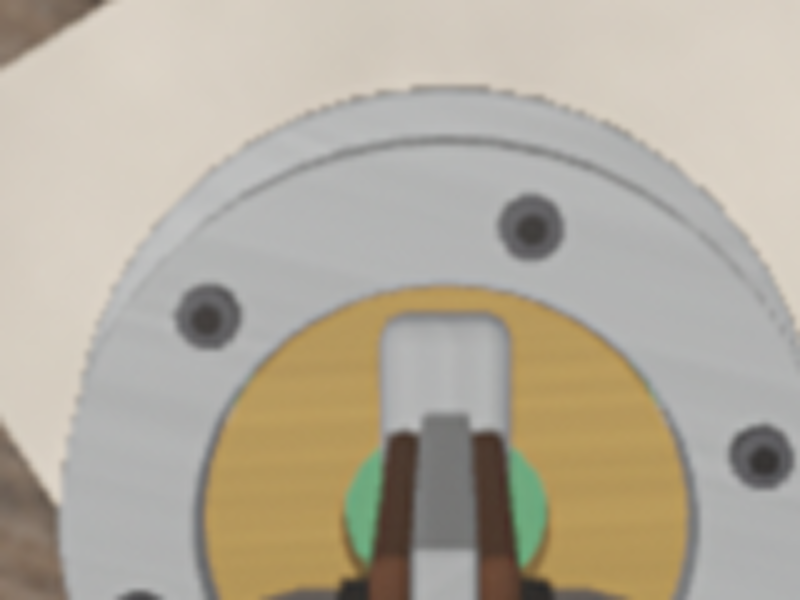

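>>> {"fn": "step_arm", "kwargs": {"steps": [{"xyz":[0,0,0],"dr":[0,3,0]},{"xyz":[0,0.1,0],"dr":[0,3,0]},{"xyz":[0,0,0],"dr":[0,3,0]},{"xyz":[0,0.1,0],"dr":[0,3,0]}]}}

```text
time: 12.0
ee_pos: [536.7, 42.6, 68.6]
ee_rot: [[-0.986, 0.0, 0.166], [-0.166, -0.0, -0.986], [-0.0, -1.0, 0.0]]
wrist_force: [0.8, -0.1, -3.2]
width: 0.146
```

```bash
python3 -c "
from h import *
feel(6)"
```

```text
12.3 [536.64  42.59  68.64] yaw -80.32 M [-0.15  -0.05   0.074] sd 0.02 F [ 0.68 -0.63 -2.93] w 14.16 j6 72.0 tilt [ 1.e-04 -2.e-04 -1.e+00]
```

>>> {"fn": "step_arm", "kwargs": {"steps": [{"xyz":[0,0.05,0],"dr":[0,2,0]},{"xyz":[0,0,0],"dr":[0,2,0]}]}}

```text
time: 12.5
ee_pos: [536.7, 42.6, 68.6]
ee_rot: [[-0.995, 0.0, 0.097], [-0.097, -0.0, -0.995], [-0.0, -1.0, 0.0]]
wrist_force: [-0.5, -0.3, -2.4]
width: 0.143
```

```bash
python3 -c "
from h import *
feel(6)"
```

```text
12.8 [536.62  42.58  68.56] yaw -84.33 M [-0.202 -0.111  0.085] sd 0.023 F [ 0.4  -0.95 -3.24] w 13.49 j6 76.01 tilt [ 1.e-04 -1.e-04 -1.e+00]
```

>>> {"fn": "step_arm", "kwargs": {"steps": [{"xyz":[0,0.05,0],"dr":[0,1.5,0]},{"xyz":[0,0,0],"dr":[0,1.5,0]}]}}

```text
time: 13.0
ee_pos: [536.6, 42.6, 68.5]
ee_rot: [[-0.999, 0.0, 0.044], [-0.044, -0.0, -0.999], [-0.0, -1.0, 0.0]]
wrist_force: [-0.3, -1.5, -3.5]
width: 0.148
```

```bash
python3 -c "
from h import *
feel(6)"
```

```text
13.3 [536.62  42.62  68.54] yaw -87.37 M [-0.295 -0.15   0.073] sd 0.024 F [ 0.47 -1.45 -3.11] w 14.27 j6 79.05 tilt [ 1.e-04 -1.e-04 -1.e+00]
```

>>> {"fn": "step_arm", "kwargs": {"steps": [{"xyz":[0,0.05,0.2],"dr":[0,1.5,0]},{"xyz":[0,0,0],"dr":[0,1.5,0]}]}}

```text
time: 13.5
ee_pos: [536.6, 42.5, 68.4]
ee_rot: [[-1.0, 0.0, -0.009], [0.009, 0.0, -1.0], [-0.0, -1.0, -0.0]]
wrist_force: [0.5, -1.4, -3.0]
width: 0.148
```

```bash
python3 -c "
from h import *
feel(6)"
```

```text
13.8 [536.6   42.51  68.46] yaw -90.37 M [-0.183 -0.14   0.087] sd 0.03 F [ 0.65 -1.15 -2.84] w 13.88 j6 82.03 tilt [ 0.e+00  1.e-04 -1.e+00]
```

>>> {"fn": "step_arm", "kwargs": {"steps": [{"xyz":[0,0.05,0],"dr":[0,1.5,0]},{"xyz":[0,0,0],"dr":[0,1.5,0]}]}}

```text
time: 14.0
ee_pos: [536.6, 42.5, 68.4]
ee_rot: [[-0.998, 0.0, -0.061], [0.061, 0.0, -0.998], [-0.0, -1.0, -0.0]]
wrist_force: [1.2, -0.8, -3.4]
width: 0.153
```

```bash
python3 -c "
from h import *
feel(6)"
```

```text
14.3 [536.63  42.49  68.44] yaw -93.37 M [-0.17  -0.142  0.077] sd 0.012 F [ 0.73 -0.84 -3.02] w 14.2 j6 85.03 tilt [ 1.e-04  0.e+00 -1.e+00]
```

Total 40°, still at friction level. Continue.

>>> {"fn": "step_arm", "kwargs": {"steps": [{"xyz":[0,0.05,0],"dr":[0,1.5,0]},{"xyz":[0,0,0],"dr":[0,1.5,0]}]}}

```text
time: 14.5
ee_pos: [536.6, 42.5, 68.4]
ee_rot: [[-0.994, 0.0, -0.113], [0.113, -0.0, -0.994], [-0.0, -1.0, 0.0]]
wrist_force: [0.3, -2.0, -2.7]
width: 0.155
```

```bash
python3 -c "
from h import *
feel(5)"
```

```text
14.75 [536.6   42.47  68.35] yaw -96.37 M [-0.16  -0.164  0.077] sd 0.039 F [ 1.03 -1.24 -2.99] w 13.75 j6 88.03 tilt [ 0.  0. -1.]
```

>>> {"fn": "step_arm", "kwargs": {"steps": [{"xyz":[0,0.05,0],"dr":[0,1.5,0]},{"xyz":[0,0,0],"dr":[0,1.5,0]}]}}

```text
time: 14.95
ee_pos: [536.6, 42.5, 68.3]
ee_rot: [[-0.986, 0.0, -0.165], [0.165, 0.0, -0.986], [-0.0, -1.0, -0.0]]
wrist_force: [0.4, -0.9, -3.2]
width: 0.151
```

```bash
python3 -c "
from h import *
feel(5)"
```

```text
15.2 [536.6   42.49  68.32] yaw -99.37 M [-0.186 -0.175  0.064] sd 0.04 F [ 1.05 -1.11 -2.45] w 13.73 j6 91.03 tilt [ 0. -0. -1.]
```

>>> {"fn": "step_arm", "kwargs": {"steps": [{"xyz":[0,0.05,0],"dr":[0,1.5,0]},{"xyz":[0,0,0],"dr":[0,1.5,0]}]}}

```text
time: 15.4
ee_pos: [536.6, 42.5, 68.3]
ee_rot: [[-0.976, 0.0, -0.216], [0.216, -0.0, -0.976], [-0.0, -1.0, 0.0]]
wrist_force: [0.3, -0.7, -2.7]
width: 0.15
```

```bash
python3 -c "
from h import *
feel(5)"
```

```text
15.65 [536.61  42.45  68.29] yaw -102.37 M [-0.228 -0.147  0.083] sd 0.04 F [ 0.65 -1.35 -2.69] w 13.93 j6 94.03 tilt [ 1.e-04 -0.e+00 -1.e+00]
```

>>> {"fn": "step_arm", "kwargs": {"steps": [{"xyz":[0,0.05,0],"dr":[0,1.5,0]},{"xyz":[0,0,0],"dr":[0,1.5,0]}]}}

```text
time: 15.85
ee_pos: [536.6, 42.5, 68.2]
ee_rot: [[-0.964, -0.0, -0.267], [0.267, -0.0, -0.964], [0.0, -1.0, 0.0]]
wrist_force: [0.7, -0.4, -2.3]
width: 0.151
```

```bash
python3 -c "
from h import *
feel(5)"
```

```text
16.1 [536.57  42.48  68.19] yaw -105.37 M [-0.236 -0.162  0.083] sd 0.043 F [ 0.82 -0.84 -2.64] w 13.34 j6 97.03 tilt [-0.  0. -1.]
```

>>> {"fn": "step_arm", "kwargs": {"steps": [{"xyz":[0,0,0],"dr":[0,1.2,0]},{"xyz":[0,0,0],"dr":[0,1.3,0]}]}}

```text
time: 16.3
ee_pos: [536.6, 42.5, 68.2]
ee_rot: [[-0.951, -0.0, -0.309], [0.309, -0.0, -0.951], [0.0, -1.0, 0.0]]
wrist_force: [0.7, -0.8, -3.1]
width: 0.149
```

```bash
python3 -c "
from h import *
feel(5)"
```

```text
16.55 [536.59  42.45  68.19] yaw -107.87 M [-0.283 -0.158  0.068] sd 0.025 F [ 0.6  -1.06 -3.07] w 13.9 j6 99.53 tilt [ 0.e+00 -1.e-04 -1.e+00]
```

>>> {"fn": "step_arm", "kwargs": {"steps": [{"xyz":[0,0.05,0],"dr":[0,1.2,0]},{"xyz":[0,0,0],"dr":[0,1.3,0]}]}}

```text
time: 16.75
ee_pos: [536.6, 42.5, 68.1]
ee_rot: [[-0.937, -0.0, -0.35], [0.35, -0.0, -0.937], [0.0, -1.0, 0.0]]
wrist_force: [1.8, -1.0, -2.8]
width: 0.152
```

```bash
python3 -c "
from h import *
feel(5)"
```

```text
17.0 [536.56  42.48  68.13] yaw -110.37 M [-0.3   -0.135  0.07 ] sd 0.018 F [ 0.72 -1.45 -2.79] w 13.43 j6 102.03 tilt [-1.e-04 -0.e+00 -1.e+00]
```

>>> {"fn": "step_arm", "kwargs": {"steps": [{"xyz":[0,0,0],"dr":[0,1.2,0]},{"xyz":[0,0,0],"dr":[0,1.3,0]}]}}

```text
time: 17.2
ee_pos: [536.6, 42.5, 68.1]
ee_rot: [[-0.921, -0.0, -0.39], [0.39, -0.0, -0.921], [0.0, -1.0, 0.0]]
wrist_force: [1.2, -0.5, -2.6]
width: 0.151
```

```bash
python3 -c "
from h import *
feel(5)"
```

```text
17.45 [536.56  42.46  68.14] yaw -112.88 M [-0.341 -0.114  0.076] sd 0.015 F [ 0.97 -1.71 -2.96] w 14.08 j6 104.53 tilt [-1.e-04 -0.e+00 -1.e+00]
```

>>> {"fn": "step_arm", "kwargs": {"steps": [{"xyz":[0,0.05,0],"dr":[0,1.2,0]},{"xyz":[0,0,0],"dr":[0,1.3,0]}]}}

```text
time: 17.65
ee_pos: [536.5, 42.5, 68.1]
ee_rot: [[-0.903, -0.0, -0.43], [0.43, -0.0, -0.903], [0.0, -1.0, 0.0]]
wrist_force: [-0.4, -1.5, -3.8]
width: 0.153
```

```bash
python3 -c "
from h import *
feel(5)"
```

```text
17.9 [536.56  42.45  68.09] yaw -115.37 M [-0.349 -0.135  0.105] sd 0.023 F [ 0.46 -1.81 -3.14] w 13.73 j6 107.03 tilt [-1.e-04 -0.e+00 -1.e+00]
```

>>> {"fn": "step_arm", "kwargs": {"steps": [{"xyz":[0,0,0],"dr":[0,0.7,0]},{"xyz":[0,0,0],"dr":[0,0.8,0]}]}}

```text
time: 18.1
ee_pos: [536.5, 42.5, 68.1]
ee_rot: [[-0.892, -0.0, -0.453], [0.453, -0.0, -0.892], [0.0, -1.0, 0.0]]
wrist_force: [1.6, -2.2, -3.9]
width: 0.152
```

```bash
python3 -c "
from h import *
feel(6)"
```

```text
18.4 [536.56  42.48  68.09] yaw -116.88 M [-0.373 -0.131  0.089] sd 0.028 F [ 0.94 -1.74 -3.43] w 14.05 j6 108.53 tilt [-1.e-04  0.e+00 -1.e+00]
```

>>> {"fn": "step_arm", "kwargs": {"steps": [{"xyz":[0,0,0],"dr":[0,1,0]},{"xyz":[0,0,0],"dr":[0,1,0]}]}}

```text
time: 18.6
ee_pos: [536.5, 42.5, 68.1]
ee_rot: [[-0.875, -0.0, -0.484], [0.484, -0.0, -0.875], [0.0, -1.0, 0.0]]
wrist_force: [0.5, -1.5, -3.3]
width: 0.149
```

```bash
python3 -c "
from h import *
feel(6)"
```

```text
18.9 [536.54  42.47  68.05] yaw -118.88 M [-0.394 -0.142  0.063] sd 0.029 F [ 0.2  -1.35 -3.4 ] w 13.76 j6 110.53 tilt [-1.e-04  0.e+00 -1.e+00]
```

>>> {"fn": "step_arm", "kwargs": {"steps": [{"xyz":[0,0.05,0],"dr":[0,1,0]},{"xyz":[0,0,0],"dr":[0,1,0]}]}}

```text
time: 19.1
ee_pos: [536.5, 42.5, 68.0]
ee_rot: [[-0.858, -0.0, -0.514], [0.514, -0.0, -0.858], [0.0, -1.0, 0.0]]
wrist_force: [0.8, -2.0, -3.7]
width: 0.152
```

```bash
python3 -c "
from h import *
feel(6)"
```

```text
19.4 [536.54  42.47  68.03] yaw -120.87 M [-0.379 -0.079  0.091] sd 0.018 F [ 0.64 -1.77 -3.7 ] w 13.67 j6 112.53 tilt [-1.e-04 -0.e+00 -1.e+00]
```

>>> {"fn": "step_arm", "kwargs": {"steps": [{"xyz":[0,0,0],"dr":[0,1,0]},{"xyz":[0,0,0],"dr":[0,1,0]}]}}

```text
time: 19.6
ee_pos: [536.5, 42.5, 68.0]
ee_rot: [[-0.839, -0.0, -0.544], [0.544, -0.0, -0.839], [0.0, -1.0, 0.0]]
wrist_force: [0.5, -1.6, -3.3]
width: 0.149
```

```bash
python3 -c "
from h import *
feel(6)"
```

```text
19.9 [536.55  42.48  68.01] yaw -122.87 M [-0.381 -0.084  0.068] sd 0.027 F [ 0.36 -2.   -3.65] w 13.88 j6 114.53 tilt [-1.e-04 -0.e+00 -1.e+00]
```

>>> {"fn": "step_arm", "kwargs": {"steps": [{"xyz":[0,0.05,0],"dr":[0,1,0]},{"xyz":[0,0,0],"dr":[0,1,0]}]}}

```text
time: 20.1
ee_pos: [536.6, 42.5, 68.0]
ee_rot: [[-0.82, -0.0, -0.573], [0.573, -0.0, -0.82], [0.0, -1.0, 0.0]]
wrist_force: [0.7, -2.1, -4.0]
width: 0.153
```

```bash
python3 -c "
from h import *
feel(6)
d=shot('wrist','w12'); crop(d,'w12c',230,110,160,120,5)"
```

```text
20.4 [536.55  42.47  67.98] yaw -124.87 M [-0.388 -0.062  0.099] sd 0.029 F [ 0.25 -1.88 -4.06] w 13.48 j6 116.53 tilt [-1.e-04 -0.e+00 -1.e+00]
```

View pics/w12c.png

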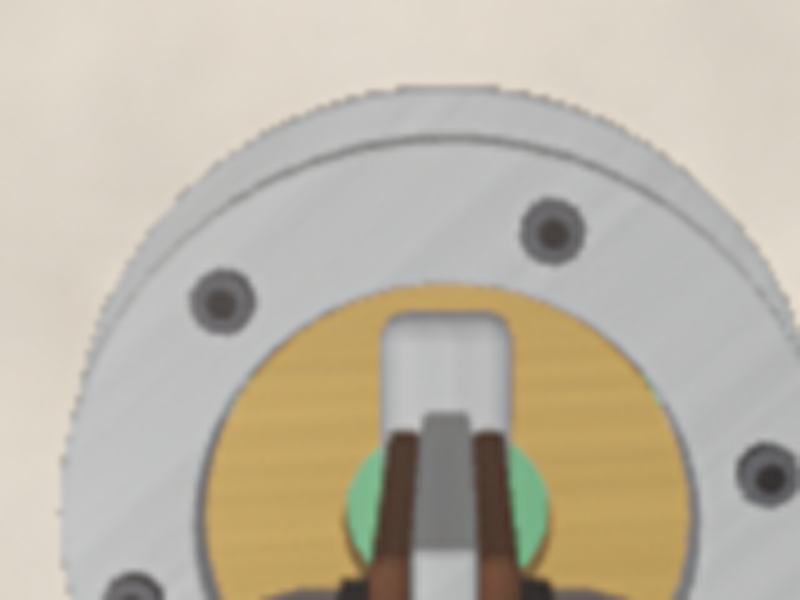

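>>> {"fn": "step_arm", "kwargs": {"steps": [{"xyz":[0,0,0],"dr":[0,1,0]},{"xyz":[0,0,0],"dr":[0,1,0]}]}}

```text
time: 20.65
ee_pos: [536.6, 42.5, 68.0]
ee_rot: [[-0.799, -0.0, -0.601], [0.601, -0.0, -0.799], [0.0, -1.0, 0.0]]
wrist_force: [0.1, -2.2, -4.4]
width: 0.148
```

```bash
python3 -c "
from h import *
feel(6)"
```

```text
20.95 [536.53  42.51  67.94] yaw -126.87 M [-0.43  -0.021  0.206] sd 0.02 F [ 0.2  -2.23 -4.18] w 13.64 j6 118.53 tilt [-1.e-04  0.e+00 -1.e+00]
```

>>> {"fn": "step_arm", "kwargs": {"steps": [{"xyz":[0,0,0],"dr":[0,1,0]},{"xyz":[0,0,0],"dr":[0,1,0]}]}}

```text
time: 21.15
ee_pos: [536.6, 42.5, 68.0]
ee_rot: [[-0.778, -0.0, -0.629], [0.629, -0.0, -0.778], [-0.0, -1.0, 0.0]]
wrist_force: [0.2, -1.9, -4.5]
width: 0.149
```

```bash
python3 -c "
from h import *
feel(6)"
```

```text
21.45 [536.54  42.51  67.97] yaw -128.87 M [-0.446 -0.031  0.318] sd 0.027 F [ 0.33 -2.04 -4.55] w 13.76 j6 120.53 tilt [-1.e-04  0.e+00 -1.e+00]
```

>>> {"fn": "step_arm", "kwargs": {"steps": [{"xyz":[0,0,0],"dr":[0,0.5,0]},{"xyz":[0,0,0],"dr":[0,0,0]}]}}

```text
time: 21.65
ee_pos: [536.5, 42.5, 67.9]
ee_rot: [[-0.773, -0.0, -0.635], [0.635, 0.0, -0.773], [0.0, -1.0, 0.0]]
wrist_force: [0.7, -1.8, -5.0]
width: 0.154
```

```bash
python3 -c "
from h import *
feel(12)"
```

```text
22.25 [536.56  42.51  67.98] yaw -129.37 M [-0.435 -0.055  0.324] sd 0.025 F [ 0.27 -2.25 -4.96] w 13.26 j6 121.03 tilt [-0.  0. -1.]
```

>>> {"fn": "step_arm", "kwargs": {"steps": [{"xyz":[0,0,0],"dr":[0,0.4,0]},{"xyz":[0,0,0],"dr":[0,0,0]}]}}

```text
time: 22.45
ee_pos: [536.6, 42.5, 68.0]
ee_rot: [[-0.768, -0.0, -0.64], [0.64, -0.0, -0.768], [0.0, -1.0, 0.0]]
wrist_force: [0.1, -1.0, -4.9]
width: 0.152
```

```bash
python3 -c "
from h import *
feel(12)"
```

```text
23.05 [536.55  42.49  67.96] yaw -129.78 M [-0.413 -0.035  0.329] sd 0.022 F [-0.11 -1.89 -5.22] w 13.68 j6 121.43 tilt [-1.e-04  0.e+00 -1.e+00]
```

>>> {"fn": "step_arm", "kwargs": {"steps": [{"xyz":[0,0,0],"dr":[0,-1,0]},{"xyz":[0,0,0],"dr":[0,-1,0]}]}}

```text
time: 23.25
ee_pos: [536.5, 42.5, 68.0]
ee_rot: [[-0.791, -0.0, -0.611], [0.611, 0.0, -0.791], [0.0, -1.0, 0.0]]
wrist_force: [0.2, -1.5, -4.7]
width: 0.154
```

```bash
python3 -c "
from h import *
feel(5)"
```

```text
23.5 [536.55  42.48  67.99] yaw -127.78 M [-0.443 -0.012  0.235] sd 0.039 F [-0.05 -2.08 -4.76] w 13.69 j6 119.44 tilt [-1.e-04  0.e+00 -1.e+00]
```

>>> {"fn": "step_arm", "kwargs": {"steps": [{"xyz":[0,0,0],"dr":[0,-1,0]},{"xyz":[0,0,0],"dr":[0,-0.5,0]}]}}

```text
time: 23.7
ee_pos: [536.6, 42.5, 68.0]
ee_rot: [[-0.807, -0.0, -0.591], [0.591, -0.0, -0.807], [0.0, -1.0, 0.0]]
wrist_force: [0.1, -1.5, -5.2]
width: 0.153
```

```bash
python3 -c "
from h import *
feel(5)"
```

```text
23.95 [536.6   42.5   68.02] yaw -126.28 M [-0.465 -0.012  0.152] sd 0.031 F [-0.29 -1.79 -5.04] w 13.78 j6 117.94 tilt [ 0.  0. -1.]
```

>>> {"fn": "step_arm", "kwargs": {"steps": [{"xyz":[0,0,0],"dr":[0,-1,0]},{"xyz":[0,0,0],"dr":[0,-0.5,0]}]}}

```text
time: 24.15
ee_pos: [536.6, 42.5, 68.1]
ee_rot: [[-0.822, 0.0, -0.57], [0.57, 0.0, -0.822], [-0.0, -1.0, -0.0]]
wrist_force: [-0.1, -2.3, -5.3]
width: 0.149
```

```bash
python3 -c "
from h import *
feel(5)
d=shot('wrist','w13'); crop(d,'w13c',230,110,160,120,5)"
```

```text
24.4 [536.58  42.5   68.02] yaw -124.78 M [-0.446  0.037  0.086] sd 0.025 F [-0.17 -2.11 -4.58] w 13.45 j6 116.44 tilt [-0.  0. -1.]
```

View pics/w13c.png

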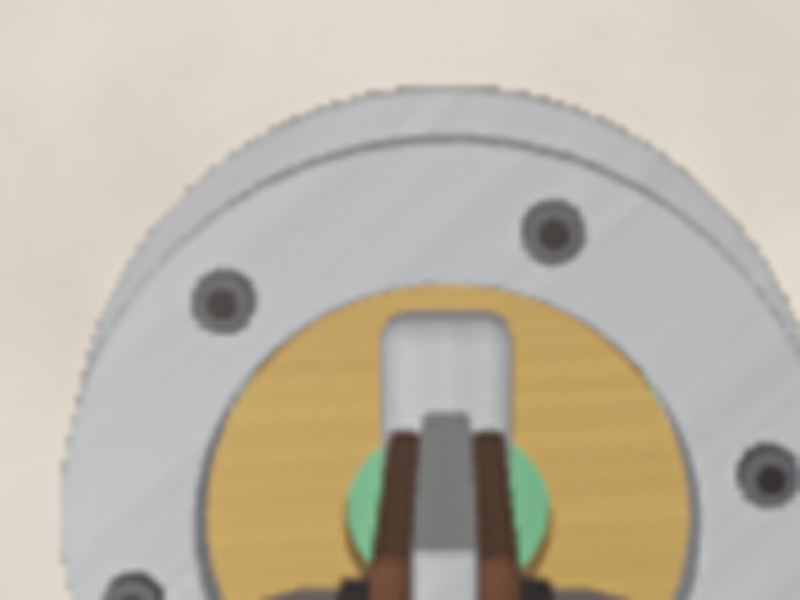

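```bash
cat >> h.py <<'E'
def tex(tag,yawcen=(536.6,42.5),z=38.2,n=700):
    # rectified top view in WORLD axes about ring centre, 0.1 mm/px
    d=load(tag); g=np.arange(-35,35,0.1)
    X,Y=np.meshgrid(g,g); P=np.c_[X.ravel()+yawcen[0],Y.ravel()+yawcen[1],np.full(X.size,z)]
    uv=proj(d,P).astype(np.float32).reshape(X.shape+(2,))
    return cv2.remap(d["pix"],uv[...,0],uv[...,1],cv2.INTER_CUBIC)
E
python3 - <<'E'
from h import *
ims={}
for t in("w10","w11","w12","w13"):
    ims[t]=tex(t); cv2.imwrite(f"pics/tex_{t}.png",ims[t][:,:,::-1])
cv2.imwrite("pics/tex2.png",np.hstack([cv2.resize(ims[t],(400,400)) for t in("w12","w13")])[:,:,::-1])
E
```

```text
(no output)
```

View pics/tex2.png

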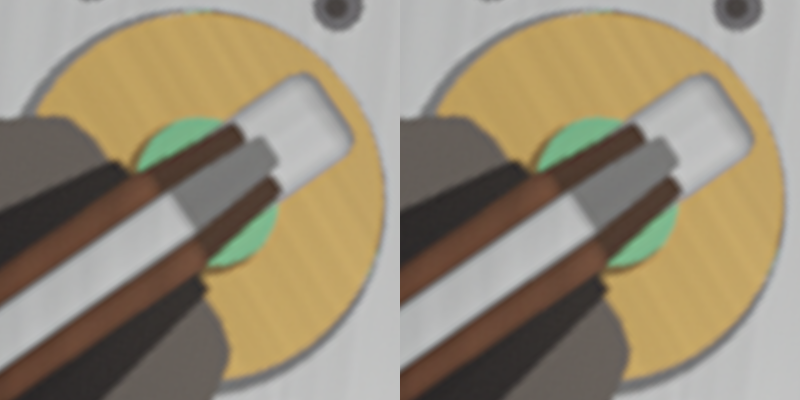

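```bash
cat >> h.py <<'E'
def brass(t):
    im=tex(t); hsv=cv2.cvtColor(im,cv2.COLOR_RGB2HSV)
    m=((hsv[...,0]>15)&(hsv[...,0]<28)&(hsv[...,1]>90)&(hsv[...,2]>110)).astype(np.uint8)
    m=cv2.erode(m,np.ones((13,13)))
    g=cv2.cvtColor(im,cv2.COLOR_RGB2GRAY).astype(np.float32)
    mf=m.astype(np.float32); lo=cv2.GaussianBlur(g*mf,(0,0),15)/(cv2.GaussianBlur(mf,(0,0),15)+1e-3)
    return (cv2.GaussianBlur(g,(0,0),2)-lo)*mf,mf
def relrot(a,b,R):
    A,ma=brass(a);B,mb=brass(b);best=[]
    for r in R:
        M=cv2.getRotationMatrix2D((350,350),r,1)
        Ar=cv2.warpAffine(A,M,(700,700));mr=cv2.warpAffine(ma,M,(700,700))>0.99
        k=mr&(mb>0); best.append(np.corrcoef(Ar[k],B[k])[0,1])
    return np.array(best)
E
python3 - <<'E'
from h import *
# image: x=world x right, y=world y down -> cv2 positive (ccw on screen) = world clockwise
R=np.arange(-10,25,0.25)
for a,b in(("w12","w13"),):
    c=relrot(a,b,R);i=np.argsort(-c)[:6];print(a,b,R[i],c[i].round(3))
R=np.arange(0,90,0.25)
for a,b in(("w10","w11"),("w11","w12"),("w10","w12"),("w11","w13")):
    c=relrot(a,b,R);i=np.argsort(-c)[:4];print(a,b,R[i],c[i].round(3))
E
```

```text
w12 w13 [ 0.   -0.25  0.25 -0.5   0.5  -0.75] [0.981 0.975 0.973 0.961 0.957 0.941]
w10 w11 [12.   12.25 11.75 12.5 ] [0.887 0.886 0.88  0.879]
w11 w12 [55.5  55.75 55.25 55.  ] [0.541 0.538 0.537 0.536]
w10 w12 [67.   66.75 66.5  67.25] [0.477 0.476 0.475 0.475]
w11 w13 [55.5  55.75 56.   55.25] [0.564 0.562 0.559 0.558]
```

```bash
python3 - <<'E'
from h import *
import h
def brass2(t,er=41):
    im=tex(t); hsv=cv2.cvtColor(im,cv2.COLOR_RGB2HSV)
    m=((hsv[...,0]>15)&(hsv[...,0]<28)&(hsv[...,1]>90)&(hsv[...,2]>110)).astype(np.uint8)
    m=cv2.erode(cv2.morphologyEx(m,cv2.MORPH_OPEN,np.ones((9,9))),cv2.getStructuringElement(cv2.MORPH_ELLIPSE,(er,er)))
    g=cv2.cvtColor(im,cv2.COLOR_RGB2GRAY).astype(np.float32)
    return (cv2.GaussianBlur(g,(0,0),3)-cv2.GaussianBlur(g,(0,0),12))*m,m.astype(np.float32)
h.brass=brass2
A,m=brass2("w12");print(m.sum(),A[m>0].std())
R=np.arange(-8,12,0.25)
c=relrot("w12","w13",R);i=np.argsort(-c)[:6];print(R[i],c[i].round(3))
cv2.imwrite("pics/br.png",np.hstack([cv2.resize(np.clip(128+brass2(t)[0]*10,0,255),(400,400)) for t in("w12","w13")]))
c=relrot("w10","w11",np.arange(5,20,.25));i=np.argsort(-c)[:6];print(np.arange(5,20,.25)[i],c[i].round(3))
E
```

```text
94919.0 1.2387652
[ 0.   -0.25  0.25 -0.5   0.5  -0.75] [0.976 0.968 0.966 0.949 0.945 0.919]
[12.   12.25 11.75 12.5  12.75 11.5 ] [0.888 0.888 0.877 0.877 0.856 0.855][ WARN:0@3.572] global loadsave.cpp:1063 imwrite_ Unsupported depth image for selected encoder is fallbacked to CV_8U.
```

View pics/br.png

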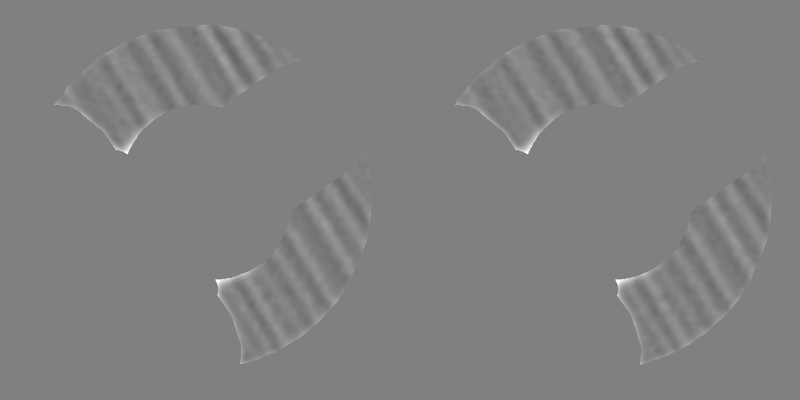

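```bash
cat >> h.py <<'E'
def brass3(t,er=41):
    im=tex(t); hsv=cv2.cvtColor(im,cv2.COLOR_RGB2HSV)
    m=((hsv[...,0]>15)&(hsv[...,0]<28)&(hsv[...,1]>90)&(hsv[...,2]>110)).astype(np.uint8)
    m=cv2.erode(cv2.morphologyEx(m,cv2.MORPH_OPEN,np.ones((9,9))),cv2.getStructuringElement(cv2.MORPH_ELLIPSE,(er,er)))
    Y,X=np.mgrid[:700,:700]; r=np.hypot(X-350,Y-350); m[(r<190)|(r>290)]=0
    g=cv2.cvtColor(im,cv2.COLOR_RGB2GRAY).astype(np.float32)
    A=(cv2.GaussianBlur(g,(0,0),3)-cv2.GaussianBlur(g,(0,0),12))
    m[np.abs(A)>4]=0
    return A*m,m.astype(np.float32)
brass=brass3
def orient(t):
    A,m=brass3(t); m=cv2.erode(m,np.ones((9,9)))>0
    gx=cv2.Sobel(A,cv2.CV_32F,1,0,ksize=5)[m];gy=cv2.Sobel(A,cv2.CV_32F,0,1,ksize=5)[m]
    return np.degrees(.5*np.arctan2(2*(gx*gy).mean(),(gx*gx-gy*gy).mean()))
E
python3 - <<'E'
from h import *
for t in("w10","w11","w12","w13"): print(t,orient(t))
R=np.arange(-8,12,0.25)
c=relrot("w12","w13",R);i=np.argsort(-c)[:6];print(R[i],c[i].round(3))
for a,b in(("w10","w11"),("w11","w12")):
    R=np.arange(5,85,.25);c=relrot(a,b,R);i=np.argsort(-c)[:6];print(R[i],c[i].round(3))
E
```

```text
w10 36.508945
w11 24.504276
w12 -31.43936
w13 -31.772198
[ 0.   -0.25  0.25 -0.5   0.5  -0.75] [0.96  0.95  0.948 0.921 0.917 0.875]
[12.   12.25 11.75 12.5  11.5  12.75] [0.87  0.868 0.858 0.85  0.83  0.818]
[55.75 56.   55.5  56.25 55.25 56.5 ] [0.414 0.412 0.411 0.405 0.401 0.394]
```

>>> {"fn": "step_arm", "kwargs": {"steps": [{"xyz":[0,0,0],"dr":[0,1,0]},{"xyz":[0,0,0],"dr":[0,1,0]},{"xyz":[0,0,0],"dr":[0,1,0]},{"xyz":[0,0,0],"dr":[0,0,0]}]}}

```text
time: 24.85
ee_pos: [536.6, 42.5, 68.0]
ee_rot: [[-0.79, 0.0, -0.613], [0.613, -0.0, -0.79], [-0.0, -1.0, 0.0]]
wrist_force: [-0.5, -1.3, -4.7]
width: 0.146
```

```bash
python3 -c "
from h import *
feel(5)
d=shot('wrist','w14');print(orient('w14'))
R=np.arange(-6,8,.25)
c=relrot('w13','w14',R);i=np.argsort(-c)[:3];print(R[i],c[i])"
```

```text
25.1 [536.61  42.48  68.01] yaw -127.77 M [-0.442  0.013  0.242] sd 0.04 F [-0.01 -1.96 -4.65] w 14.06 j6 119.43 tilt [ 0. -0. -1.]
-33.79532
[2.25 2.5  2.  ] [0.9183974  0.91204679 0.90910322]
```

>>> {"fn": "step_arm", "kwargs": {"steps": [{"xyz":[0,0,0],"dr":[0,1,0]},{"xyz":[0,0,0],"dr":[0,0.5,0]},{"xyz":[0,0,0],"dr":[0,0,0]}]}}

```text
time: 25.45
ee_pos: [536.6, 42.5, 68.0]
ee_rot: [[-0.774, 0.0, -0.633], [0.633, -0.0, -0.774], [-0.0, -1.0, 0.0]]
wrist_force: [-0.1, -1.6, -4.8]
width: 0.147
```

```bash
python3 -c "
from h import *
feel(5)
d=shot('wrist','w15');print(orient('w15'))
R=np.arange(-6,8,.25)
c=relrot('w13','w15',R);i=np.argsort(-c)[:3];print(R[i],c[i])"
```

```text
25.7 [536.57  42.49  67.99] yaw -129.27 M [-0.444  0.02   0.324] sd 0.047 F [ 0.11 -1.9  -4.66] w 13.84 j6 120.93 tilt [-0. -0. -1.]
-34.716434
[3.5  3.25 3.75] [0.90938393 0.90677804 0.89655477]
```

>>> {"fn": "step_arm", "kwargs": {"steps": [{"xyz":[0,0,0],"dr":[0,-2,0]},{"xyz":[0,0,0],"dr":[0,-2,0]},{"xyz":[0,0,0],"dr":[0,-1.5,0]},{"xyz":[0,0,0],"dr":[0,0,0]}]}}

```text
time: 26.15
ee_pos: [536.6, 42.5, 68.1]
ee_rot: [[-0.831, 0.0, -0.556], [0.556, 0.0, -0.831], [0.0, -1.0, -0.0]]
wrist_force: [0.2, -1.6, -3.6]
width: 0.146
```

```bash
python3 -c "
from h import *
feel(5)
d=shot('wrist','w16');print(orient('w16'))"
```

```text
26.4 [536.63  42.52  68.1 ] yaw -123.8 M [-0.397  0.106  0.047] sd 0.028 F [-0.11 -1.79 -3.71] w 13.87 j6 115.45 tilt [ 1.e-04  1.e-04 -1.e+00]
-30.841246
```

>>> {"fn": "step_arm", "kwargs": {"steps": [{"xyz":[0,0,0],"dr":[0,-1,0]},{"xyz":[0,0,0],"dr":[0,0,0]}]}}

```text
time: 26.65
ee_pos: [536.7, 42.6, 68.1]
ee_rot: [[-0.841, 0.0, -0.541], [0.541, 0.0, -0.841], [-0.0, -1.0, -0.0]]
wrist_force: [-0.4, -1.1, -4.1]
width: 0.151
```

```bash
python3 -c "
from h import *
feel(5)
d=shot('wrist','w17');print(orient('w17'))"
```

```text
26.9 [536.66  42.57  68.06] yaw -122.78 M [-0.192  0.058  0.032] sd 0.029 F [ 0.11 -0.69 -3.4 ] w 14.08 j6 114.43 tilt [ 2.e-04  2.e-04 -1.e+00]
-30.458643
```

>>> {"fn": "step_arm", "kwargs": {"steps": [{"xyz":[0,0,0],"dr":[0,-1,0]},{"xyz":[0,0,0],"dr":[0,0,0]}]}}

```text
time: 27.15
ee_pos: [536.7, 42.7, 68.1]
ee_rot: [[-0.85, 0.0, -0.526], [0.526, 0.0, -0.85], [-0.0, -1.0, -0.0]]
wrist_force: [-1.2, -0.2, -2.3]
width: 0.149
```

```bash
python3 -c "
from h import *
feel(5)
d=shot('wrist','w18');print(orient('w18'))
for t in ('w12','w13','w15','w16','w17'):
    R=np.arange(-8,8,.25)
    c=relrot(t,'w18',R);i=np.argsort(-c)[:3];print(t,R[i],c[i])"
```

```text
27.4 [536.63  42.59  68.04] yaw -121.78 M [ 0.058  0.011 -0.   ] sd 0.027 F [-0.45 -0.02 -2.94] w 13.78 j6 113.43 tilt [ 1.e-04  2.e-04 -1.e+00]
-30.468864
w12 [-1.25 -1.5  -1.  ] [0.89413773 0.89357879 0.88041065]
w13 [-1.25 -1.5  -1.  ] [0.89177141 0.89078551 0.87882501]
w15 [-4.5  -4.75 -4.25] [0.87312018 0.87237003 0.85880752]
w16 [-0.75 -0.5  -1.  ] [0.90234439 0.89781099 0.89132189]
w17 [-0.5  -0.25 -0.75] [0.92698993 0.92474342 0.91180501]
```

>>> {"fn": "step_arm", "kwargs": {"steps": [{"xyz":[0,-2,0],"dr":[0,0,0]},{"xyz":[0,-3,0],"dr":[0,0,0]},{"xyz":[0,-5,0],"dr":[0,0,0]},{"xyz":[0,-10,0],"dr":[0,0,0]},{"xyz":[0,-20,0],"dr":[0,0,0]},{"xyz":[0,-30,0],"dr":[0,0,0]},{"xyz":[0,0,0],"dr":[0,0,0]},{"xyz":[0,0,0],"dr":[0,0,0]}]}}

```text
time: 28.25
ee_pos: [537.1, 42.4, 138.5]
ee_rot: [[-0.85, 0.002, -0.527], [0.527, -0.0, -0.85], [-0.002, -1.0, -0.001]]
wrist_force: [0.1, -0.1, -3.9]
width: 0.149
```

```bash
python3 -c "
from h import *
feel(3)
d=shot('wrist','w19');print(orient('w19')); crop(d,'w19c',230,90,160,140,5)"
```

```text
28.4 [535.31  42.67 136.19] yaw -121.78 M [ 0.068  0.005 -0.025] sd 0.026 F [-0.34 -0.02 -3.53] w 13.44 j6 113.43 tilt [-3.2e-03  5.0e-04 -1.0e+00]
-29.337881
```

View pics/w19c.png

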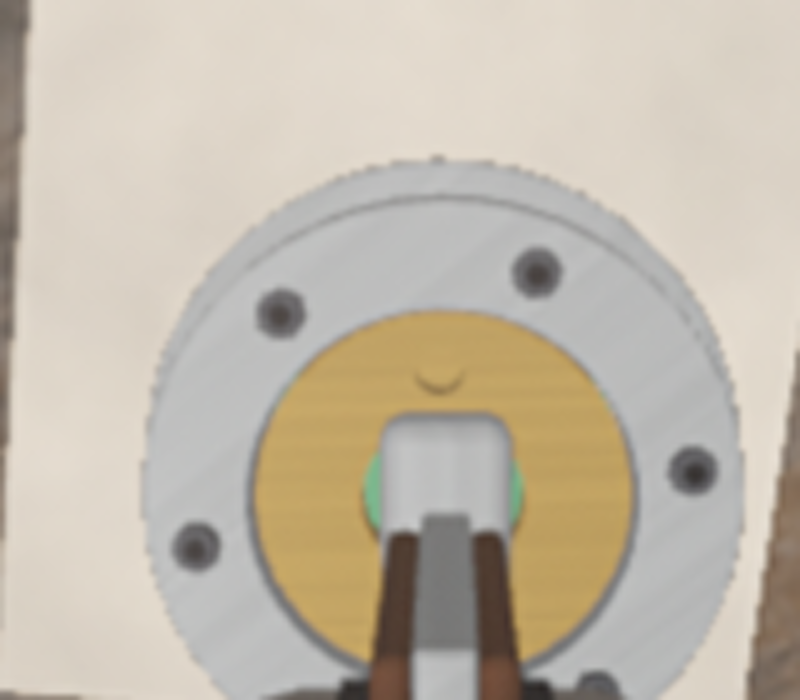

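>>> {"fn": "step_arm", "kwargs": {"steps": [{"xyz":[0,0,0],"dr":[0,-7.4,0]},{"xyz":[0,0,0],"dr":[0,-7.4,0]},{"xyz":[0,0,0],"dr":[0,-7.4,0]},{"xyz":[0,0,0],"dr":[0,-7.4,0]},{"xyz":[0,0,0],"dr":[0,-7.3,0]},{"xyz":[14.3,0,37.9],"dr":[0,0,0]},{"xyz":[14.3,0,37.9],"dr":[0,0,0]},{"xyz":[14.3,0,37.9],"dr":[0,0,0]},{"xyz":[14.3,0,37.9],"dr":[0,0,0]},{"xyz":[14.1,0,37.8],"dr":[0,0,0]},{"xyz":[0,20,0],"dr":[0,0,0]},{"xyz":[0,20,0],"dr":[0,0,0]},{"xyz":[0,15,0],"dr":[0,0,0]},{"xyz":[0,0,0],"dr":[0,0,0]},{"xyz":[0,0,0],"dr":[0,0,0]},{"xyz":[0,0,0],"dr":[0,0,0]}]}}

```text
time: 30.05
ee_pos: [483.1, -152.8, 83.8]
ee_rot: [[-0.996, 0.001, 0.09], [-0.09, -0.001, -0.996], [-0.001, -1.0, 0.001]]
wrist_force: [0.1, -0.6, -2.1]
width: 0.146
```

```bash
python3 -c "
from h import *
feel(4)
d=shot('wrist','w20'); crop(d,'w20c',250,120,140,120,5)"
```

```text
30.25 [ 483.02 -152.74   83.77] yaw -84.87 M [-0.006 -0.008 -0.016] sd 0.025 F [-0.05 -0.24 -2.5 ] w 13.59 j6 53.63 tilt [ 1.2e-03 -7.0e-04 -1.0e+00]
```

View pics/w20c.png

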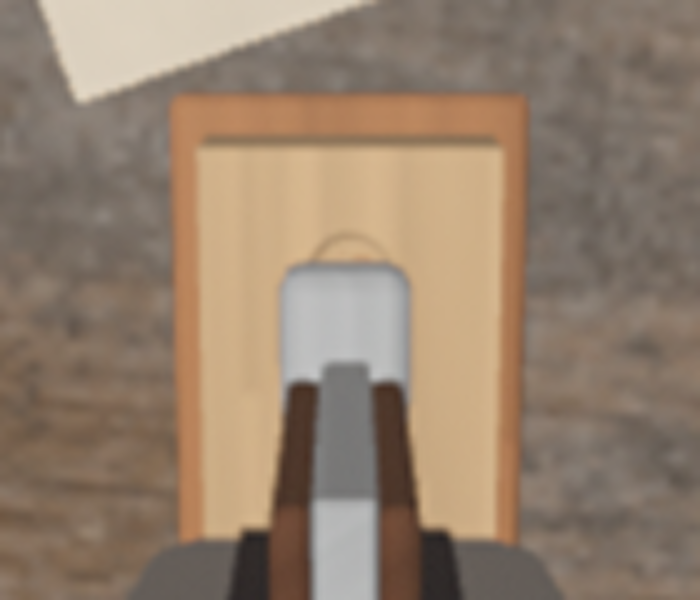

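>>> {"fn": "step_arm", "kwargs": {"steps": [{"xyz":[0.4,6,0],"dr":[0,0,0]},{"xyz":[0,6,0],"dr":[0,0,0]},{"xyz":[0,6,0],"dr":[0,0,0]},{"xyz":[0,3,0],"dr":[0,0,0]},{"xyz":[0,0,0],"dr":[0,0,0]}]}}

```text
time: 30.8
ee_pos: [481.5, -152.2, 61.1]
ee_rot: [[-0.996, -0.001, 0.089], [-0.089, 0.001, -0.996], [0.001, -1.0, -0.001]]
wrist_force: [0.8, -0.8, -2.5]
width: 0.144
```

>>> {"fn": "step_arm", "kwargs": {"steps": [{"xyz":[0,3,0],"dr":[0,0,0]},{"xyz":[0,3,0],"dr":[0,0,0]},{"xyz":[0,3,0],"dr":[0,0,0]},{"xyz":[0,2,0],"dr":[0,0,0]},{"xyz":[0,0,0],"dr":[0,0,0]}]}}

```text
time: 31.3
ee_pos: [481.8, -152.4, 50.6]
ee_rot: [[-0.996, -0.001, 0.089], [-0.089, 0.0, -0.996], [0.001, -1.0, -0.0]]
wrist_force: [-0.2, -0.2, -3.6]
width: 0.147
```

```bash
python3 -c "
from h import *
feel(4)"
```

```text
31.5 [ 482.22 -152.62   51.15] yaw -84.87 M [ 0.007  0.022 -0.026] sd 0.021 F [ 0.1  -0.25 -3.08] w 13.66 j6 53.6 tilt [ 3.e-04 -2.e-04 -1.e+00]
```

Entering freely; continue to seat.

>>> {"fn": "step_arm", "kwargs": {"steps": [{"xyz":[0,1.5,0],"dr":[0,0,0]},{"xyz":[0,1.5,0],"dr":[0,0,0]},{"xyz":[0,1,0],"dr":[0,0,0]},{"xyz":[0,0.5,0],"dr":[0,0,0]},{"xyz":[0,0,0],"dr":[0,0,0]}]}}

```text
time: 32.0
ee_pos: [482.0, -152.5, 46.4]
ee_rot: [[-0.996, -0.0, 0.089], [-0.089, 0.0, -0.996], [0.0, -1.0, -0.0]]
wrist_force: [-1.2, 0.7, -2.6]
width: 0.149
```

```bash
python3 -c "
from h import *
feel(4)"
```

```text
32.2 [ 482.15 -152.61   46.55] yaw -84.88 M [ 0.006  0.004 -0.007] sd 0.011 F [-0.14  0.43 -3.04] w 13.8 j6 53.6 tilt [ 1.e-04 -1.e-04 -1.e+00]
```

>>> {"fn": "step_arm", "kwargs": {"steps": [{"xyz":[0,0.4,0],"dr":[0,0,0]},{"xyz":[0,0.3,0],"dr":[0,0,0]},{"xyz":[0,0,0],"dr":[0,0,0]}]}}

```text
time: 32.5
ee_pos: [482.1, -152.6, 45.8]
ee_rot: [[-0.996, 0.0, 0.089], [-0.089, -0.0, -0.996], [-0.0, -1.0, 0.0]]
wrist_force: [-0.3, -0.1, -2.6]
width: 0.15
```

```bash
python3 -c "
from h import *
feel(4)"
```

```text
32.7 [ 482.12 -152.56   45.82] yaw -84.87 M [ 0.024  0.008 -0.01 ] sd 0.016 F [-0.18 -0.23 -2.9 ] w 13.8 j6 53.6 tilt [ 1.e-04 -0.e+00 -1.e+00]
```

>>> {"fn": "step_arm", "kwargs": {"steps": [{"xyz":[0,0.3,0],"dr":[0,0,0]},{"xyz":[0,0.2,0],"dr":[0,0,0]},{"xyz":[0,0,0],"dr":[0,0,0]}]}}

```text
time: 33.0
ee_pos: [482.2, -152.7, 45.8]
ee_rot: [[-0.996, 0.0, 0.089], [-0.089, -0.0, -0.996], [-0.0, -1.0, 0.0]]
wrist_force: [-1.5, 1.2, 3.1]
width: 0.146
```

```bash
python3 -c "
from h import *
feel(4)"
```

```text
33.2 [ 482.25 -152.65   45.77] yaw -84.88 M [ 0.274  0.44  -0.006] sd 0.016 F [-1.81  1.07  3.86] w 13.89 j6 53.6 tilt [ 2.e-04 -1.e-04 -1.e+00]
```

>>> {"fn": "step_arm", "kwargs": {"hand": 91.9, "steps": [{"xyz":[0,0,0],"dr":[0,0,0]},{"xyz":[0,0,0],"dr":[0,0,0]},{"xyz":[0,0,0],"dr":[0,0,0]},{"xyz":[0,0,0],"dr":[0,0,0]},{"xyz":[0,0,0],"dr":[0,0,0]},{"xyz":[0,0,0],"dr":[0,0,0]},{"xyz":[0,0,0],"dr":[0,0,0]},{"xyz":[0,0,0],"dr":[0,0,0]}]}}

```text
time: 34.0
ee_pos: [482.1, -152.6, 45.3]
ee_rot: [[-0.996, 0.0, 0.089], [-0.089, -0.0, -0.996], [-0.0, -1.0, 0.0]]
wrist_force: [0.3, -0.0, -0.8]
width: 0.825
```

```bash
python3 -c "
from h import *
feel(1)
d=shot('wrist','w21')"
```

```text
34.05 [ 482.11 -152.59   45.31] yaw -84.87 M [-0.018 -0.009 -0.051] sd 0.004 F [ 0.16 -0.14 -0.42] w 79.94 j6 53.6 tilt [ 1.e-04 -1.e-04 -1.e+00]
```

View pics/w21.png

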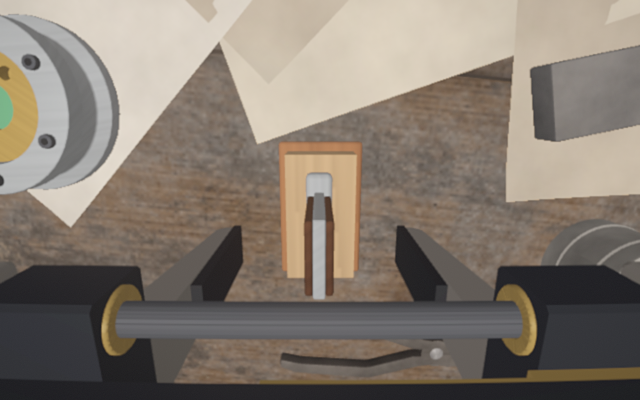

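>>> {"fn": "step_arm", "kwargs": {"steps": [{"xyz":[0,-15,0],"dr":[0,0,0]},{"xyz":[0,-30,0],"dr":[0,0,0]},{"xyz":[0,-40,0],"dr":[0,0,0]},{"xyz":[0,-40,0],"dr":[0,0,0]},{"xyz":[0,-20,0],"dr":[0,0,0]},{"xyz":[-9,0,-33],"dr":[0,0,0]},{"xyz":[-9,0,-40],"dr":[0,0,0]},{"xyz":[0,0,-40],"dr":[0,0,0]},{"xyz":[0,0,-20],"dr":[0,0,0]},{"xyz":[0,0,0],"dr":[0,0,0]},{"xyz":[0,0,0],"dr":[0,0,0]},{"xyz":[0,0,0],"dr":[0,0,0]},{"xyz":[0,0,0],"dr":[0,0,0]}]}}

```text
time: 35.4
ee_pos: [488.2, -19.6, 190.3]
ee_rot: [[-0.996, -0.0, 0.088], [-0.088, -0.0, -0.996], [0.0, -1.0, 0.0]]
wrist_force: [-0.4, 0.0, -0.5]
width: 1.001
```

```bash
python3 -c "
from h import *
feel(1)
d=shot('wrist','w22'); crop(d,'w22c',200,60,130,120,6); t=shot('top','t22')
crop(d,'w22s',405,140,85,100,6)
print(orient('w3'),orient('w22'))
R=np.arange(40,90,.25)
c=relrot('w3','w22',R);i=np.argsort(-c)[:3];print(R[i],c[i])
a=cv2.absdiff(load('top1')['pix'],t['pix']).max(2); a[260:]=0; cv2.imwrite('pics/diff.png',np.clip(a*3,0,255))
"
```

```text
35.45 [488.24 -19.43 190.28] yaw -84.96 M [ 0.    -0.004  0.019] sd 0.018 F [-0.05  0.49 -0.13] w 92.25 j6 68.49 tilt [-0.e+00 -1.e-04 -1.e+00]
35.50398 -29.923244
[67.   66.75 67.25] [0.6300481  0.62814589 0.62457611]
```

View pics/w22.png

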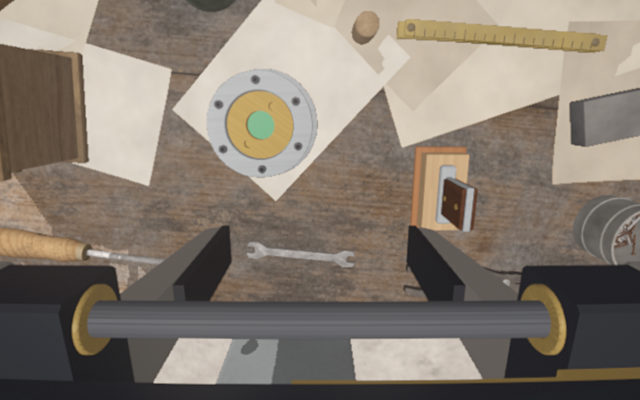

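View pics/w22c.png

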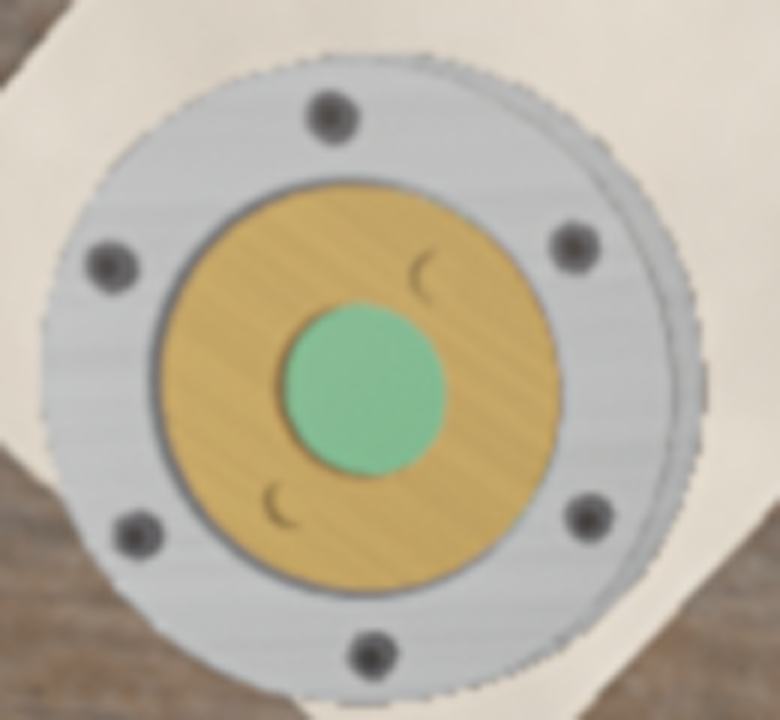

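View pics/w22s.png

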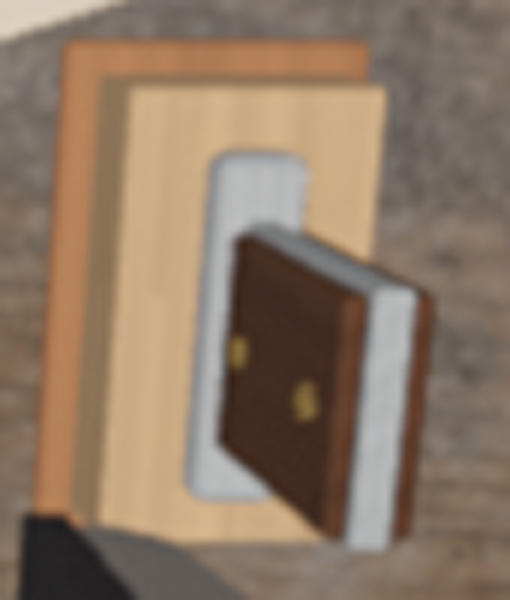

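```bash
python3 -c "
from workcell import manip
print(manip.finish_job())"
```

```text
the job is handed in; nothing more can be done
None
```

The ring is screwed home and snug, the spanner is back in its stand, and the job was handed in at about 35.5 s of the 72 s allowed.

- **Tightening:** Both pins went about 5 mm into the ring's holes with no contact force. I turned the ring clockwise against a steady 0.07–0.08 N m. The stop came after about 67° of ring turn. Past it the torque climbed to 0.33 N m, within the 0.25–0.4 snug range and well below 0.6.
- **Extra check:** While backing off, camera images suggested the ring was following the spanner back. I tightened it to 0.32 N m a second time to confirm. It was springing back about 4° with the gasket, at about 4 N m per rad. I released it only once all forces read about zero.
- **Ring at the end:** It stands 67° (about 1.17 rad) from its start. The camera measured the same angle before the spanner was lifted out and after it was put away.
- **Spanner and bench:** The spanner seated with about 6 N in the stand. The final wrist picture matches the starting one, and the bystanders in that view look unmoved. I took a full top-view comparison but did not look at it.
- **Disagreement:** Between loading and unloading the torque showed almost none of the hysteresis that 0.08 N m of friction should give. So I place home only to within about 1°. My reading is that the ring rests at home or slightly past it.

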